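Load a hot circuit board and hold it up on the cam lift

ROBOT

A 6-joint arm with a two-finger parallel gripper is mounted at the origin on the work surface. World frame = base frame: x ahead of the robot, y to its left, z up, the work surface at z = 0. Lengths are in m, angles in rad, forces in N, time in s.
With the tool pointing down it reaches from about 0.275 to 0.725 m from the base axis. Payload 5.6 kg.
Tool frame: the origin (TCP) lies on the front face of the gripper's body, between the roots of the fingers; the fingertips stand 73 mm ahead of it and the grasp point (between the pads) lies 54 mm ahead of it; z points along the fingers, y is the direction in which the jaws open and shut (so a half turn about z gives the same grasp; the last joint's range is limited). The gripper opens to 85 mm and grips with 20 to 120 N. Pads are 22 mm wide; open, the fingers measure 114 mm over their backs; the gripper's body (76 mm by 85 mm) begins 54 mm behind the grasp point. The pads swing forward as they close: fully open they stand 13 mm farther back than shut.
Start: joints at [-0.931, 0.255, 0.108, 0, -1.424, -0.285], TCP at [0.191, -0.516, 0.304] pointing down, gripper open.
Joint ranges: [-2.95, 2.95], [-1.21, 1.97], [-1.09, 1.5], [-2.87, 1.71], [-2.94, -0.07], [-3.05, 3.05]. Speed limits (rad/s): [2.57, 2.57, 3.14, 3.14, 3.14, 3.14].

INTERFACE

Orientations are given as a rotation vector (axis times angle).
In Python, from rig import bot, vision gives the robot as it stands.
- The arm moves only by the tool arm_command, never from a script. Its argument "plan" is a list of rows, each an object with "dr": the turn, a rotation vector about the tool's x, y, z in degrees, a list of three; "translation": the shift along the tool's x, y, z in mm, a list of three; "claw": the gripper command: -1 is fully open, 1 is shut, values between are in proportion. In form: [{"dr": [ax, ay, az], "translation": [x, y, z], "claw": claw}, ...]. A call has 1 to 20 rows; each row is the pose to reach, as a shift and turn from the pose commanded when the call began, along the tool's axes at that moment; what a row does not reach only later rows make up. A row lasts 1/10 s, in which the tool goes at most 50 mm and 8.59 degrees, less where a joint would pass 70% of its speed; a pose out of reach is approached as far as the arm can. A call with a gripper value outside its range is refused whole. The fingers move at their own pace and stop on an object; "grip_force" is the grip in N (left out, the last holds). Time passes only in rows, so rows that repeat a pose let the fingers close. It gives the time, the measured TCP pose, the force and the opening at its end, in the units of the state.
- bot.get_obs(): the state, without advancing time (a new reading comes with each control period).
- vision.get_image(name): name is "scene" or "top"; returns a dict with "image" (400x640x3 uint8, red, green, blue), "depth" (400x640 float32, m along the optical axis (not along the pixel's ray), 0 where there is no reading), "fovy" (degrees; the focal length in pixels is half the picture's height over the tangent of half this angle, whatever the lens; pixels are square), "cx", "cy" (the principal point, pixels), "world_to_cam" (4x4, takes a point from world to camera coordinates). Camera axes: x right, y down, z forward; pixel columns grow to the right and rows downward; lengths in m; the calibration is good to about 2 mm. A picture is of the moment at which its call begins.
- bot.hand_in(): hands the job in, once; it reports no verdict.
The state is a dict: "t": time; "joints": joint angles; "qd": joint speeds; "joint_efforts": joint torques, N m; "tcp_pos": TCP position; "eef_rot": TCP orientation; "ft_force": force on the tool from outside, world axes, zero at the start; "moment": the same for the moment, N m; "gripper_width": opening from 0.0 (shut) to 1.0 (fully open).
Only numpy, scipy, OpenCV 4.12 (cv2) and the standard library are available. Lean on these libraries where they do the work, as an engineer would, in place of code of your own. Each camera call takes 0.05 s, during which the arm holds its last target.

TASK

The circuit board on the cooling rack is still hot, so do not touch it with the gripper: slide the spatula under it, carry it over, set it centred and square on the two rails of the cam-lift table, draw the spatula out and lay it down flat on the bench. Then swing the lift's sprung cam lever up to where the table stands at its highest, not short of it and not past it, and finish while still holding the lever there, since it springs back if let go. Leave the carton, the handheld meter and the pipe coupling where they are.

Things in the scene. Friction and masses are not known exactly. Their poses are not given: they have to be found in the camera images.
- board: The hot circuit board: dark green plate 80 mm (its x) by 92 mm (its y), 3 mm thick, with black, white and finned parts on top up to 19 mm above its underside; 0.12 kg (varies). Origin: centre of its flat underside, z up. It starts lying on the rack's two rails, nearly centred (within 4 mm and 0.06 rad).
- spatula: The spatula, starting flat on the bench: flat steel blade 90 mm long (x) by 40 mm wide (y), 3 mm thick; behind it (to -x) a neck 14 mm wide, 10 mm high from x = -44 to -60 mm, then a straight black handle 14 mm wide (y), 30 mm high, from x = -60 to -170 mm. Blade, neck and handle share one flat underside. 0.15 kg. Origin: underside of the blade's middle; x points along the blade away from the handle, z up.
- spatula_grip (a point): Point to grip on the spatula's handle: 85 mm behind the blade's middle (x = -85 mm in the spatula's frame), 20 mm above the underside, midway in the 14 mm width. Same axes as the spatula.
- rack: The cooling rack, fixed to the bench: base 100 x 110 mm, 8 mm thick, with two aluminium bars along its x, 84 mm long, each 12 mm wide, 28 mm high, centred 36 mm either side of the middle (60 mm clear gap between them, open at both ends). Bar tops, where the board rests, are 36 mm above the bench, so there is 28 mm free height between base and board. Origin: centre of the underside; its front (-x, roughly facing the robot) is open for the blade.
- fixture: The cam lift, fixed to the bench: grey base plate, 150 mm in x (from -45 to +105 mm) by 140 mm in y, 10 mm thick; the lift table in the middle, the cam lever on its left (+y) side, and a small inspection camera on a 14 mm column at x = +90, y = -58 mm, 235 mm high, at the far right corner. Origin: underside of the base plate, below the middle of the lift table; its front (-x, roughly facing the robot) is open for the blade.
- table_seat (a point): Centre of the lift table between its two rails, at the height of the rail tops (80 mm above the bench when the table is down): the board's origin belongs here. Same axes as the fixture. The rails are like the rack's (along x, 84 mm long, 12 mm wide, 60 mm clear gap, open at both ends) and 24 mm high over the table plate, which is 90 x 100 mm. Rises with the table.
- lift_table (a joint): Height of the lift table above its lowest place, m: 0 down (start), about 0.0142 at the highest. Driven only by the cam.
- cam_lever (a joint): Cam lever angle, rad: 0 at the start, leaning 1.1 rad from upright towards the fixture's front (-x); grows as the grip bar swings up and back to +x; stop at 1.7. The table is highest at 1.10, when the lever stands straight up, and sinks again on either side: lift = 0.026*(cos(angle-1.1)-cos(1.1)) m. A spring drives the lever back to 0 with about 0.25 Nm at the start and 0.46 Nm at the top (3 to 5 N at the bar).
- lever_grip (a point): Middle of the free part of the lever's round black grip bar: 16 mm diameter, lying along the fixture's y, free from 76 mm to 116 mm left of the fixture's middle; it is 96 mm to the left of the fixture's middle and 100 mm from the cam axis; about 75 mm above the bench at the start and 130 mm at the top. Its flat steel lever arm is on the fixture's side of it.
- cam_axis (a point): Point on the lever's turning axis (along the fixture's y), level with lever_grip in y: x = 25 mm, y = 96 mm, 30 mm above the bench in the fixture's frame. Same axes as the fixture.
- carton: Bystander: closed cardboard box 90 x 80 x 75 mm, loose; origin under its centre. Leave it alone.
- meter: Bystander: grey handheld meter 170 x 80 x 34 mm lying on the bench, loose; origin under its centre. Leave it alone.
- pipe_coupling: Bystander: short grey plastic pipe coupling standing on end, 76 mm diameter, 60 mm high, loose; origin under its centre. Leave it alone.
Mind the look-alikes: they are no part of the job. Of the things that look like the spatula, the middle-sized one is meant.

How it is judged:
On the way, in this order (a step that is already met when the one before it is completed fails the run):
1. the board is lifted clear of the rack, carried by the spatula alone (height (world z) of board above 0.041 m and contact force between board and rack below 0.02 N and contact force between board and spatula above 0.2 N), for 0.2 s.
2. the board lies centred and square on the lift table's rails, table still down, the spatula drawn out (x of board in the frame of table_seat between -0.01 and 0.01 m and y of board in the frame of table_seat between -0.01 and 0.01 m and z of board in the frame of table_seat between -0.004 and 0.004 m and angle between board's own z axis and vertical below 0.1 rad and angle between the x axis of board and the x axis of table_seat, either way round below 0.2 rad and value of joint lift_table below 0.004 m and contact force between board and spatula below 0.02 N and horizontal distance between spatula and table_seat above 0.075 m), for 0.2 s.
At the end, for the whole second after the job is handed in: Fingers hold the cam lever still (over 0.5 N), table 13.0 mm or more up (top 14.2 mm, about 0.3 rad either side); board at rest on the rails, within 10 mm of the table centre in x and y, square within 0.2 rad; spatula released, flat on the bench (value of joint lift_table above 0.013 m and velocity of joint cam_lever between -0.1 and 0.1 rad/s and contact force between the fingers and cam_lever above 0.5 N and x of board in the frame of table_seat between -0.01 and 0.01 m and y of board in the frame of table_seat between -0.01 and 0.01 m and z of board in the frame of table_seat between -0.004 and 0.004 m and angle between each of board, spatula's own z axis and vertical below 0.1 rad and angle between the x axis of board and the x axis of table_seat, either way round below 0.2 rad and linear speed of board below 0.02 m/s and contact force between board and spatula below 0.02 N and height (world z) of spatula below 0.01 m and contact force between the fingers and spatula below 0.05 N); the arm keeps its last pose, push and grip.
It fails at once if the hot board is touched by the gripper or arm (contact force between any of the fingers, the arm and board above 0.3 N).
It fails at once if the board falls off (height (world z) of board below 0.03 m or angle between board's own z axis and vertical above 0.6 rad).
It fails at once if the carton is moved more than 20 mm (distance of carton from where it was at the start of the episode above 0.02 m).
It fails at once if the meter is moved more than 20 mm (distance of meter from where it was at the start of the episode above 0.02 m).
It fails at once if the pipe coupling is moved more than 20 mm (distance of pipe_coupling from where it was at the start of the episode above 0.02 m).
It also fails if it takes over 66 s, if anything falls off the work surface, if the arm or the gripper's body presses on something with over 40 N, if the wrist force passes 120 N, or if a joint passes its speed limit or range.

## Working session

There is one attempt and no reset: what is moved stays moved. The work goes in short steps, Python scripts to look and compute and a tool call to move; the robot and the scene stay as the last step left them, time stands still between calls to the robot, and variables do not carry over. Pictures are saved under pics/ and viewed, and the job is handed in when it is done.

Besides the shell and the picture viewer there is one more tool, called after "Request:" as name(argument=value, ...) on one line, values as JSON. arm_command: Moves the arm, as the interface text tells. Its arguments: {"type":"object","properties":{"plan":{"type":"array","items":{"type":"object","properties":{"dr":{"type":"array","items":{"type":"number"}},"translation":{"type":"array","items":{"type":"number"}},"claw":{"type":"number"}}}},"grip_force":{"type":"number"}},"required":["plan"]}

```bash
ls; mkdir -p pics
cat > h.py <<'E'
import numpy as np,cv2,pickle
from rig import bot,vision
from scipy.spatial.transform import Rotation as R
def grab(n,tag):
    d=vision.get_image(n); pickle.dump(d,open(f'pics/{n}_{tag}.pkl','wb'))
    cv2.imwrite(f'pics/{n}_{tag}.png',d['image'][:,:,::-1]); return d
def load(n,tag): return pickle.load(open(f'pics/{n}_{tag}.pkl','rb'))
def f(d): return d['image'].shape[0]/2/np.tan(np.radians(d['fovy'])/2)
def px2w(d,u,v,z=None):
    F=f(d); T=np.linalg.inv(d['world_to_cam']); r=np.array([(u-d['cx'])/F,(v-d['cy'])/F,1.])
    if z is None:
        k=d['depth'][int(round(v)),int(round(u))]; return T[:3,:3]@(r*k)+T[:3,3]
    w=T[:3,:3]@r; return T[:3,3]+w*(z-T[2,3])/w[2]
def w2px(d,p):
    c=d['world_to_cam'][:3,:3]@np.array(p)+d['world_to_cam'][:3,3]; return f(d)*c[0]/c[2]+d['cx'],f(d)*c[1]/c[2]+d['cy']
def crop(d,x0,y0,x1,y1,s,fn): cv2.imwrite(fn,cv2.resize(d['image'][y0:y1,x0:x1,::-1],None,fx=s,fy=s,interpolation=cv2.INTER_CUBIC))
E
python3 - <<'E'
from h import *
print(bot.get_obs())
for n in('scene','top'):
    d=grab(n,'0'); print(n,d['fovy'],d['cx'],d['cy'],np.linalg.inv(d['world_to_cam']).round(3).tolist())
E
```

```text
pics
{'t': 0.0, 'joints': array([-9.31431921e-01,  2.55720602e-01,  1.07021417e-01, -5.23181849e-04,
       -1.42391388e+00, -2.84619401e-01]), 'qd': array([ 8.06024546e-04, -3.92156414e-04, -4.01903400e-04,  7.48715532e-04,
       -1.89308995e-04,  3.89244914e-05]), 'joint_efforts': array([-7.37741120e-04, -3.86631668e+01,  2.37938458e+01,  5.36525398e+00,
       -6.14335135e-03, -1.01893482e-05]), 'tcp_pos': array([ 0.19099735, -0.51538168,  0.30300889]), 'eef_rot': array([ 5.54134408e-01, -3.09198216e+00, -2.91654863e-03]), 'ft_force': array([ 0.27039395,  0.43209167, -1.26040666]), 'moment': array([-0.03987317,  0.00874748,  0.00645007]), 'gripper_width': 0.9964646320733469}
scene 45.0308763259731 311.048274685154 205.5579274897973 [[0.876, 0.368, -0.311, 1.106], [0.482, -0.679, 0.554, -0.951], [-0.007, -0.636, -0.772, 1.43], [0.0, 0.0, 0.0, 1.0]]
top 44.16932940728745 321.75926394603823 206.91861899452846 [[0.023, -0.984, 0.176, 0.27], [-1.0, -0.025, -0.007, 0.014], [0.012, -0.176, -0.984, 1.547], [0.0, 0.0, 0.0, 1.0]]
```

View pics/scene_0.png

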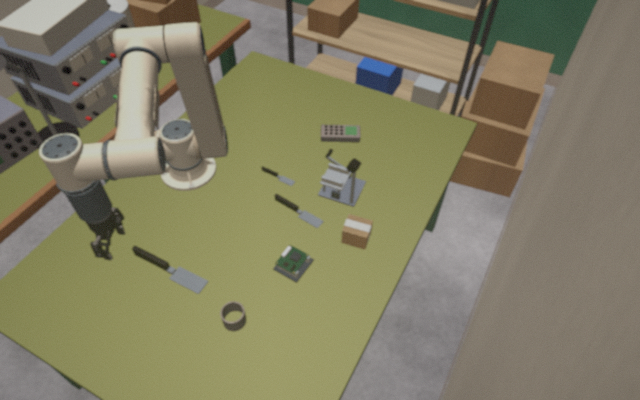

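View pics/top_0.png

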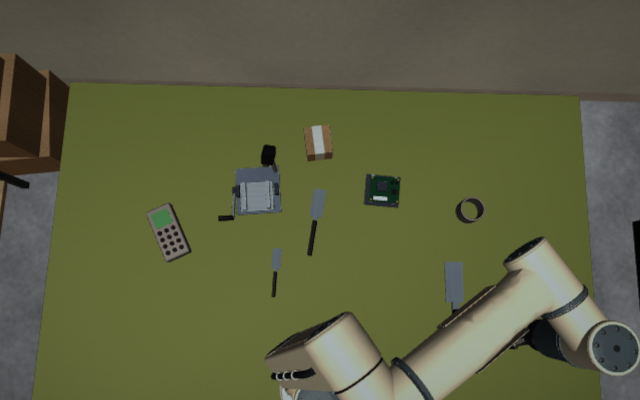

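Three spatula-like things in the top view: a small one at (276,272), a medium one at (315,222) and a large one at (453,290). The medium one fits the description, so I'll check its size in a close crop.

Run:
```python
from h import *
d=load('top','0')
crop(d,215,120,415,260,4,'pics/c1.png')
crop(d,290,170,340,270,6,'pics/c2.png')
crop(d,220,140,300,240,6,'pics/c3.png')
```

```text
(no output)
```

View pics/c1.png

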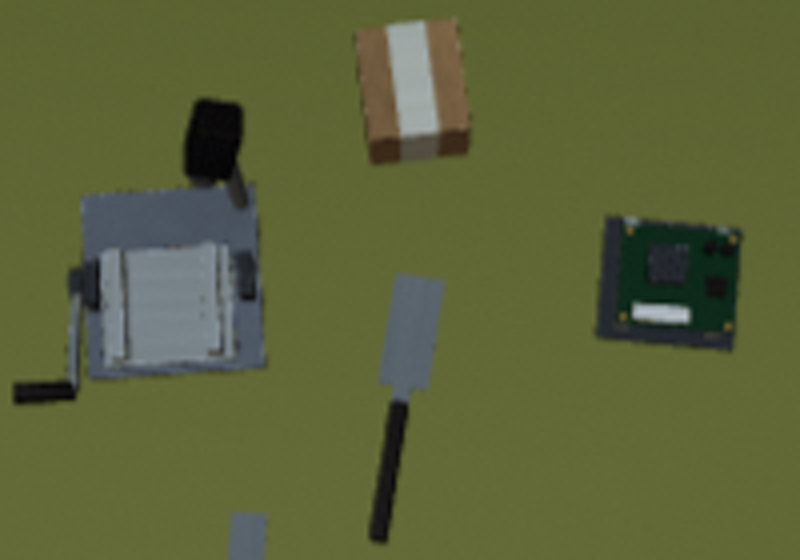

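View pics/c2.png

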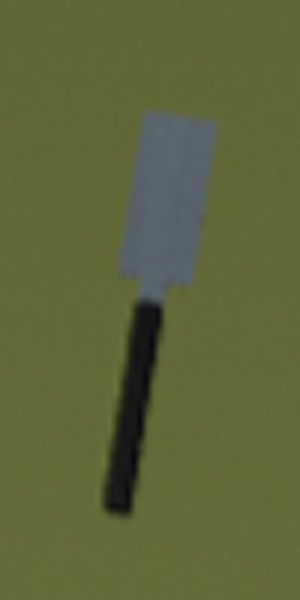

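View pics/c3.png

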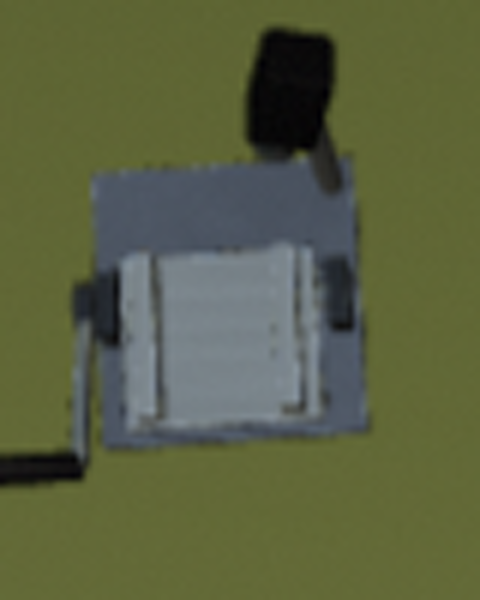

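The crops show a medium blade near (317,205) with its handle end at (309,255). The fixture base corners are near (235,169), (279,166), (281,212) and (237,215), and the board is centred near (384,190). Next I'll fit poses to those corners.

```bash
cat > fit.py <<'E'
from h import *
def rigid(M,W):
    M=np.array(M)[:,:2];W=np.array(W)[:,:2];a=M-M.mean(0);b=W-W.mean(0)
    th=np.arctan2((a[:,0]*b[:,1]-a[:,1]*b[:,0]).sum(),(a*b).sum()); c,s=np.cos(th),np.sin(th); Rm=np.array([[c,-s],[s,c]])
    t=W.mean(0)-Rm@M.mean(0); res=np.linalg.norm(M@Rm.T+t-W,axis=1); return t,th,res
def show(name,M,P,o,s,z,d):
    W=[px2w(d,o[0]+(p[0]+.5)/s-.5,o[1]+(p[1]+.5)/s-.5,zz) for p,zz in zip(P,z)]
    t,th,res=rigid(M,W); print(name,(t*1000).round(1),'th',th.round(4),'res',(res*1000).round(1)); return t,th
E
python3 - <<'E'
from fit import *
d=load('top','0')
M=[(45,20),(45,-20),(-45,-20),(-45,20),(-170,7),(-170,-7),(-60,7),(-60,-7)];M=np.array(M)/1e3
show('spat',M,[(145,110),(217,121),(191,287),(120,276),(104,511),(130,516),(136,302),(163,305)],(290,170),6,[.003]*4+[.0,.0,.03,.03],d)
M=np.array([(105,70),(105,-70),(-45,-70),(-45,70)])/1e3
show('fix',M,[(93,172),(353,157),(370,432),(104,448)],(220,140),6,[.01]*4,d)
show('rack',np.array([(50,55),(-50,55),(-50,-55)])/1e3,[(608,216),(598,338),(732,351)],(215,120),4,[.008]*3,d)
for uv in [(384,190),(257,197),(246,195),(268,192),(317,205),(255,197)]: print(uv,px2w(d,*uv).round(4))
crop(d,355,165,410,215,12,'pics/c4.png')
s=load('scene','0'); crop(s,265,235,325,285,12,'pics/c5.png'); crop(s,310,140,375,210,10,'pics/c6.png')
E
```

```text
spat [560.6  16.7] th -0.1324 res [0.6 1.  0.6 1.5 1.2 0.8 1.7 1. ]
fix [566.2 204.8] th 0.0913 res [0.3 1.  0.3 0.6]
rack [ 604.5 -188.8] th -0.0801 res [0.5 1.3 1.9]
(384, 190) [ 0.5965 -0.1884  0.0522]
(257, 197) [0.563  0.2033 0.0583]
(246, 195) [0.5678 0.2369 0.0616]
(268, 192) [0.5763 0.1685 0.0745]
(317, 205) [0.5526 0.0184 0.0046]
(255, 197) [0.5626 0.2092 0.0598]
```

View pics/c4.png

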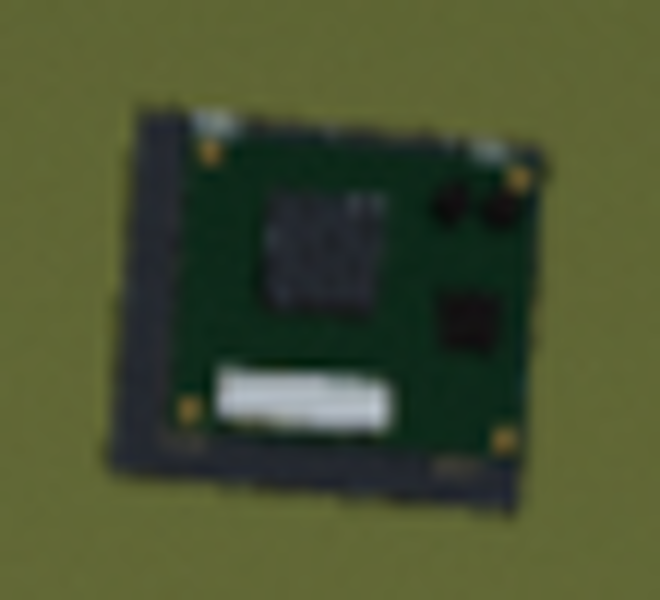

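View pics/c5.png

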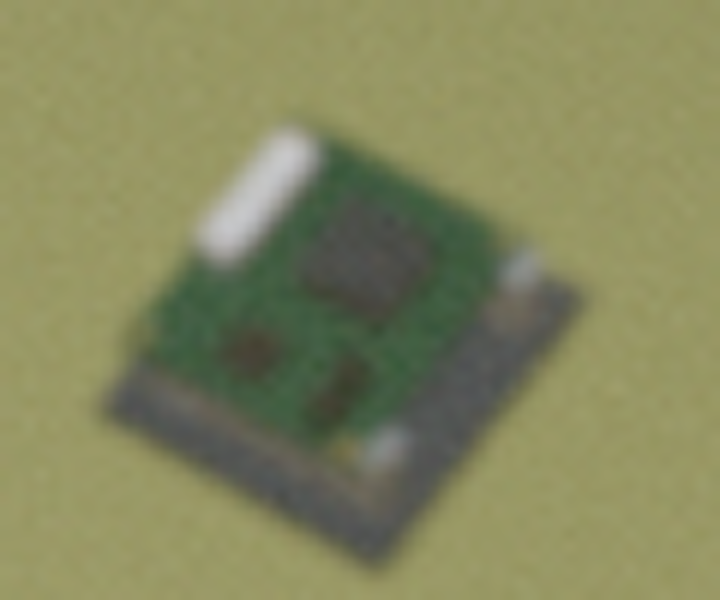

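View pics/c6.png

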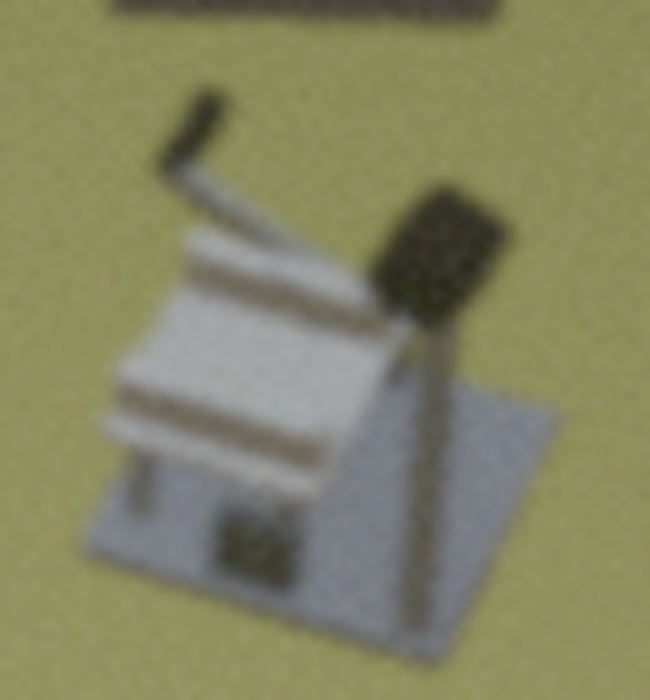

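Run:
```python
from fit import *
d=load('top','0');s=load('scene','0')
t,th=show('rack',np.array([(50,55),(-50,55),(-50,-55)])/1e3,[(135,106),(108,470),(517,514)],(355,165),12,[.008]*3,d)
W=[px2w(d,355+(x+.5)/12-.5,165+(y+.5)/12-.5,.039) for x,y in [(209,152),(519,177),(504,440),(189,408)]]
W=np.array(W);print('holes',W.mean(0),W[0]-W[1],W[1]-W[2],W[0]-W[3],W[3]-W[2])
W=np.array([px2w(d,355+(x+.5)/12-.5,165+(y+.5)/12-.5,.039) for x,y in [(185,113),(545,143),(525,457),(165,437)]])
print('bcorn',W.mean(0),W[0]-W[1],W[1]-W[2])
show('rack scene',np.array([(50,-55),(-50,-55),(50,55)])/1e3,[(378,570),(106,402),(583,298)],(265,235),12,[.008,.008,.008],s)
# which is which: print corners
for p in [(378,570),(106,402),(583,298)]: print(px2w(s,265+p[0]/12,235+p[1]/12,.008))
show('fix scene',np.array([(105,-70),(-45,-70),(105,70)])/1e3,[(437,665),(85,545),(562,408)],(310,140),10,[.01]*3,s)
# rail tops
for uv in [(262,190),(250,205),(240,200)]: print(px2w(d,*uv).round(4))
# blade corners via scene
crop(s,255,185,330,235,10,'pics/c7.png')
```

```text
rack [ 605.2 -187.2] th -0.0764 res [0.4 0.9 0.5]
holes [ 0.60253578 -0.19069034  0.039     ] [0.0046008  0.08136009 0.        ] [ 0.07029953 -0.00417466  0.        ] [ 0.06852477 -0.00483531  0.        ] [0.00637556 0.08202074 0.        ]
bcorn [ 0.60440716 -0.19063062  0.039     ] [5.61155502e-03 9.45887511e-02 2.22044605e-16] [ 8.39955502e-02 -5.59186050e-03 -2.22044605e-16]
rack scene [ 604.4 -188. ] th -0.0839 res [0.4 3.6 3.4]
[ 0.65145881 -0.24778921  0.008     ]
[ 0.55518758 -0.23723005  0.008     ]
[ 0.65868995 -0.14061685  0.008     ]
fix scene [565.5 205.6] th 0.0955 res [2.6 2.4 1.8]
[0.585  0.1887 0.0601]
[0.5383 0.2241 0.0541]
[0.5609 0.2622 0.0131]
```

View pics/c7.png

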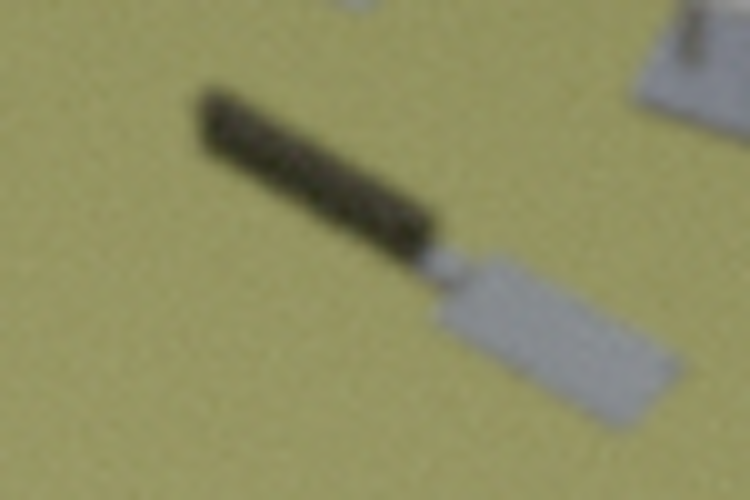

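```bash
cat > go.py <<'E'
from h import *
import sys,json
# usage: go.py x y z heading  (mm,rad) ; commanded pose tracked in cmd.json
def Rt(th): c,s=np.cos(th),np.sin(th); return np.array([[-c,-s,0],[-s,c,0],[0,0,-1.]])
def delta(p0,R0,p,th):
    return (R0.T@(np.array(p)-p0)*1000), np.degrees(R.from_matrix(R0.T@Rt(th)).as_rotvec())
def head(Rm): return np.arctan2(-Rm[1,0],-Rm[0,0])
if __name__=='__main__':
    o=bot.get_obs(); p=o['tcp_pos']; Rm=R.from_rotvec(o['eef_rot']).as_matrix()
    print('t',round(o['t'],2),'tcp',(p*1000).round(1),'head',head(Rm).round(4),'zax',Rm[:,2].round(4),'F',o['ft_force'].round(1),'w',round(o['gripper_width'],3))
    for a in range(1,len(sys.argv),4):
        x,y,z,th=map(float,sys.argv[a:a+4]); t,r=delta(p,Rm,[x/1e3,y/1e3,z/1e3],th); print('->',t.round(1),r.round(2))
E
python3 go.py 476.3 27.9 200 -0.132
```

```text
t 0.1 tcp [ 191.  -515.4  303.1] head 0.3548 zax [-7.0e-04  1.6e-03 -1.0e+00] F [-0.2  0.1  0.7] w 1.0
-> [-456.3  410.2  103.8] [ 0.1  -0.03 27.89]
```

Request:
arm_command(plan=[{"dr":[0,0,4],"translation":[-40,36,5],"claw":-1},{"dr":[0,0,8],"translation":[-80,72,10],"claw":-1},{"dr":[0,0,12],"translation":[-115,103,15],"claw":-1},{"dr":[0,0,16],"translation":[-150,135,25],"claw":-1},{"dr":[0,0,20],"translation":[-185,166,35],"claw":-1},{"dr":[0,0,24],"translation":[-220,198,45],"claw":-1},{"dr":[0,0,27.9],"translation":[-255,229,55],"claw":-1},{"dr":[0,0,27.9],"translation":[-290,261,65],"claw":-1},{"dr":[0,0,27.9],"translation":[-325,292,75],"claw":-1},{"dr":[0,0,27.9],"translation":[-360,324,85],"claw":-1},{"dr":[0,0,27.9],"translation":[-395,355,95],"claw":-1},{"dr":[0,0,27.9],"translation":[-430,387,104],"claw":-1},{"dr":[0,0,27.9],"translation":[-456,410,104],"claw":-1},{"dr":[0,0,27.9],"translation":[-456,410,104],"claw":-1},{"dr":[0,0,27.9],"translation":[-456,410,104],"claw":-1}], grip_force=60)

```text
t: 1.6
tcp_pos: [0.4761, 0.0277, 0.1993]
eef_rot: [-0.205, -3.133, 0.001]
ft_force: [0.6, -1.2, -0.0]
gripper_width: 0.997
```

```bash
python3 go.py 476.3 27.9 90 -0.132 476.3 27.9 76 -0.132
python3 - <<'E'
from h import *
d=grab('top','1'); crop(d,270,170,370,290,5,'pics/d1.png'); d=grab('scene','1'); crop(d,240,100,360,240,4,'pics/d2.png')
E
```

```text
t 1.6 tcp [476.1  27.7 199.3] head -0.1308 zax [-1.5e-03 -4.0e-04 -1.0e+00] F [ 0.6 -1.2 -0. ] w 0.997
-> [ -0.4   0.3 109.3] [-0.04 -0.08  0.07]
-> [ -0.4   0.3 123.3] [-0.04 -0.08  0.07]
```

View pics/d1.png

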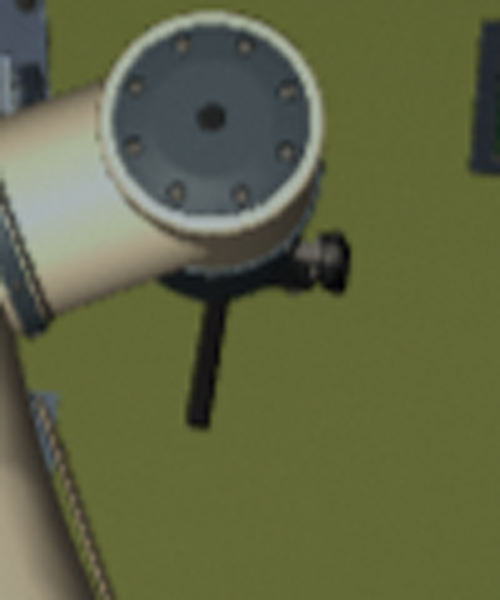

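View pics/d2.png

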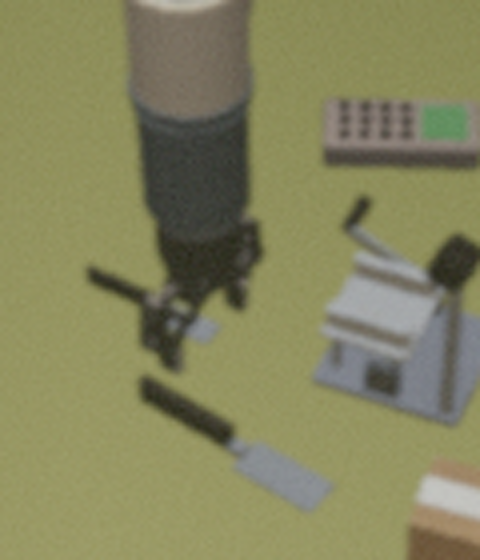

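The gripper is above the medium handle, with the jaws across it. I'll descend and grip.

Request:
arm_command(plan=[{"dr":[0,0,0],"translation":[0,0,40],"claw":-1},{"dr":[0,0,0],"translation":[0,0,75],"claw":-1},{"dr":[0,0,0],"translation":[0,0,100],"claw":-1},{"dr":[0,0,0],"translation":[0,0,115],"claw":-1},{"dr":[0,0,0],"translation":[0,0,123],"claw":-1},{"dr":[0,0,0],"translation":[0,0,123],"claw":-1},{"dr":[0,0,0],"translation":[0,0,123],"claw":1},{"dr":[0,0,0],"translation":[0,0,123],"claw":1},{"dr":[0,0,0],"translation":[0,0,123],"claw":1},{"dr":[0,0,0],"translation":[0,0,123],"claw":1},{"dr":[0,0,0],"translation":[0,0,123],"claw":1},{"dr":[0,0,0],"translation":[0,0,123],"claw":1},{"dr":[0,0,0],"translation":[0,0,123],"claw":1},{"dr":[0,0,0],"translation":[0,0,123],"claw":1},{"dr":[0,0,0],"translation":[0,0,123],"claw":1},{"dr":[0,0,0],"translation":[0,0,123],"claw":1}], grip_force=100)

```text
t: 3.3
tcp_pos: [0.4764, 0.0272, 0.0774]
eef_rot: [0.207, 3.134, 0.0]
ft_force: [-2.1, 0.8, 5.2]
gripper_width: 0.142
```

```bash
python3 go.py
```

```text
t 3.3 tcp [476.4  27.2  77.4] head -0.1318 zax [ 5.e-04  0.e+00 -1.e+00] F [-2.1  0.8  5.2] w 0.142
```

Request:
arm_command(plan=[{"dr":[0,0,0],"translation":[0,0,-10],"claw":1},{"dr":[0,0,0],"translation":[0,0,-30],"claw":1},{"dr":[0,0,0],"translation":[0,0,-55],"claw":1},{"dr":[0,0,0],"translation":[0,0,-75],"claw":1},{"dr":[0,0,0],"translation":[0,0,-80],"claw":1},{"dr":[0,0,0],"translation":[0,0,-80],"claw":1},{"dr":[0,0,0],"translation":[0,0,-80],"claw":1}])

```text
t: 4.0
tcp_pos: [0.4755, 0.027, 0.1558]
eef_rot: [-0.208, -3.133, 0.0]
ft_force: [-0.3, 0.1, -2.0]
gripper_width: 0.147
```

```bash
python3 go.py
python3 - <<'E'
from h import *
d=grab('top','2'); crop(d,280,160,350,270,6,'pics/e1.png'); d=grab('scene','2'); crop(d,260,150,340,230,8,'pics/e2.png')
E
```

```text
t 4.0 tcp [475.5  27.  155.8] head -0.1325 zax [-1.9e-03 -2.0e-04 -1.0e+00] F [-0.3  0.1 -2. ] w 0.147
```

View pics/e1.png

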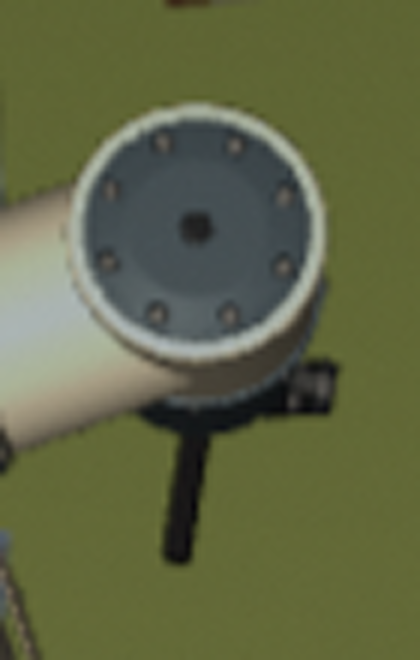

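View pics/e2.png

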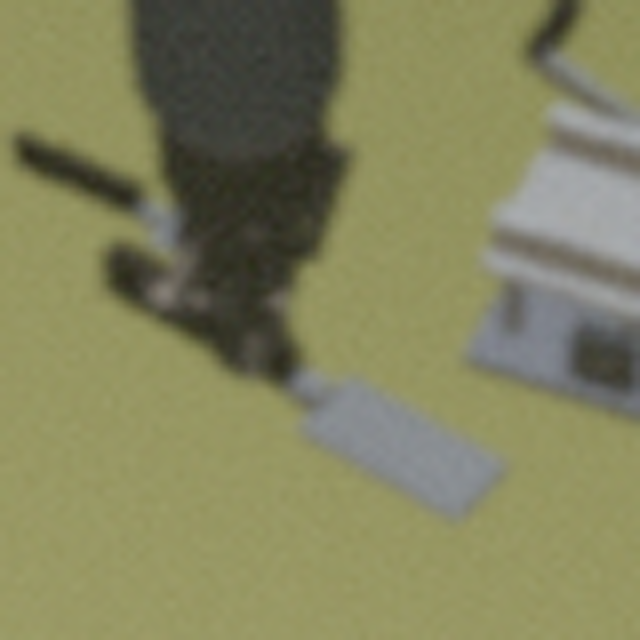

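Run:
```python
from fit import *
d=load('scene','2'); o=bot.get_obs(); p=o['tcp_pos'];Rm=R.from_rotvec(o['eef_rot']).as_matrix()
for (x,y) in [(360,400),(330,430),(405,450),(430,440),(470,470),(450,500)]:
    w=px2w(d,260+x/8,150+y/8); print(w.round(4), 'tool',(Rm.T@(w-p)*1000).round(1))
print(show('sp',np.array([(45,20),(45,-20),(-45,20),(-45,-20)])/1e3,[(508,468),(460,522),(350,376),(302,425)],(260,150),8,[.081]*4,d))
d0=load('scene','0')
print(show('sp0',np.array([(45,20),(45,-20),(-45,20),(-45,-20)])/1e3,[(687,366),(625,433),(497,252),(437,317)],(255,185),10,[.003]*4,d0))
for (x,y) in [(500,280),(560,330),(620,390)]: print(px2w(d0,255+x/10,185+y/10).round(4))
```

```text
[0.5307 0.0292 0.0829] tool [-54.5   9.5  72.6]
[0.5276 0.0067 0.0835] tool [-54.5 -13.1  72.1]
[0.562  0.0147 0.0806] tool [-87.6  -0.7  74.8]
[0.5701 0.0236 0.0829] tool [-94.3   9.2  72.5]
[0.5957 0.014  0.0868] tool [-121.     3.1   68.6]
[0.5927 0.0009 0.0778] tool [-119.7  -10.3   77.5]
sp [558.7  16.8] th -0.154 res [1.4 1.4 1.8 2.1]
(array([0.55873158, 0.01679879]), np.float64(-0.15398181102312813))
sp0 [559.8  17.4] th -0.1528 res [0.8 0.4 0.8 1.3]
(array([0.55983041, 0.01744728]), np.float64(-0.15279677048664456))
[0.5286 0.0302 0.0044]
[0.5607 0.0189 0.006 ]
[0.5933 0.0057 0.0047]
```

```bash
python3 go.py 399.5 -174.1 150 -0.075 399.5 -174.1 97 -0.075
```

```text
t 4.1 tcp [475.5  27.  155.7] head -0.1324 zax [-2.5e-03 -7.0e-04 -1.0e+00] F [ 0.1  0.9 -1.1] w 0.142
-> [  48.8 -209.3    6. ] [-0.05 -0.14 -3.29]
-> [  48.7 -209.3   59. ] [-0.05 -0.14 -3.29]
```

Request:
arm_command(plan=[{"dr":[0,0,-1],"translation":[8,-12,0],"claw":1},{"dr":[0,0,-2],"translation":[18,-40,0],"claw":1},{"dr":[0,0,-3.3],"translation":[28,-75,0],"claw":1},{"dr":[0,0,-3.3],"translation":[36,-110,0],"claw":1},{"dr":[0,0,-3.3],"translation":[42,-145,0],"claw":1},{"dr":[0,0,-3.3],"translation":[46,-178,6],"claw":1},{"dr":[0,0,-3.3],"translation":[48,-200,12],"claw":1},{"dr":[0,0,-3.3],"translation":[48.7,-209,30],"claw":1},{"dr":[0,0,-3.3],"translation":[48.7,-209.3,48],"claw":1},{"dr":[0,0,-3.3],"translation":[48.7,-209.3,58],"claw":1},{"dr":[0,0,-3.3],"translation":[48.7,-209.3,58],"claw":1},{"dr":[0,0,-3.3],"translation":[48.7,-209.3,58],"claw":1}])

```text
t: 5.3
tcp_pos: [0.4006, -0.1738, 0.099]
eef_rot: [-0.116, -3.139, 0.0]
ft_force: [0.7, 0.9, -1.1]
gripper_width: 0.14
```

```bash
python3 go.py 519.2 -183.1 97 -0.075
python3 - <<'E'
from h import *
d=grab('top','3'); crop(d,340,150,430,270,6,'pics/f1.png'); d=grab('scene','3'); crop(d,220,200,330,290,7,'pics/f2.png')
E
```

```text
t 5.3 tcp [ 400.6 -173.8   99. ] head -0.0738 zax [-3.e-04 -3.e-04 -1.e+00] F [ 0.7  0.9 -1.1] w 0.14
-> [-118.9   -0.5    2. ] [-0.02 -0.02  0.07]
```

View pics/f1.png

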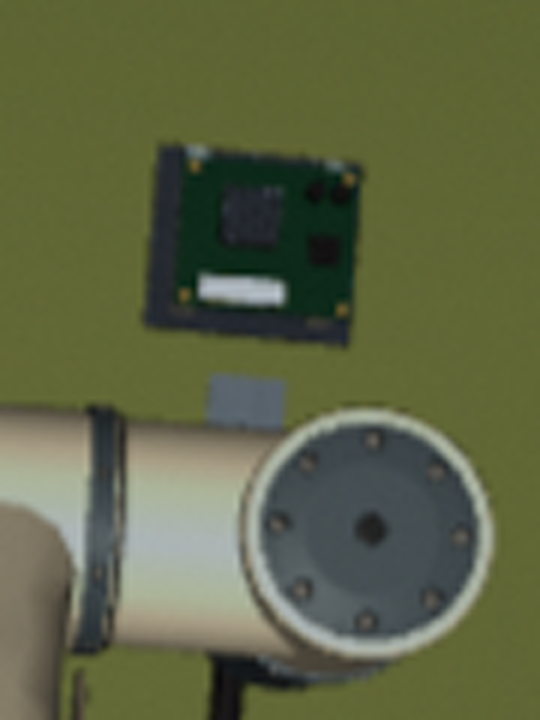

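View pics/f2.png

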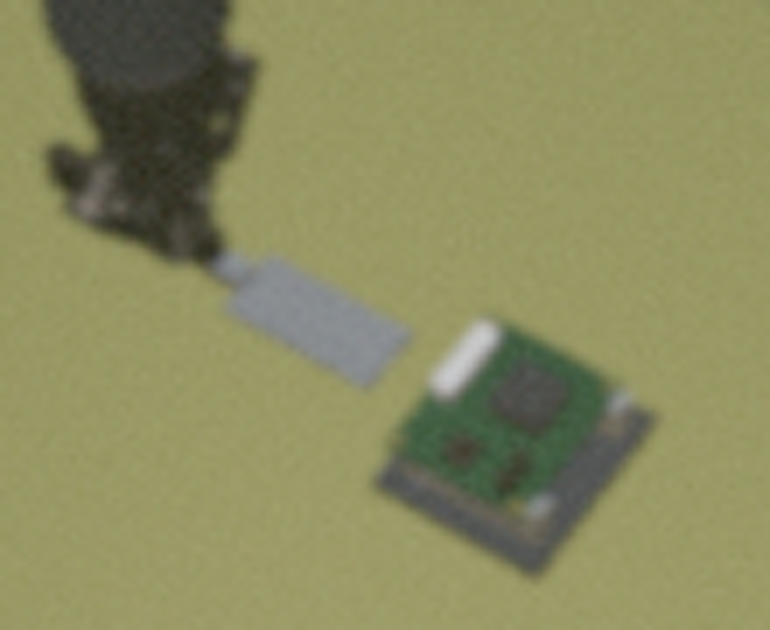

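Run:
```python
from h import *
d=load('top','3')
a=px2w(d,340+211/6,150+374/6,.025);b=px2w(d,340+287/6,150+381/6,.025);m=(a+b)/2
print(a,b,m,np.linalg.norm(a-b)); th=-.077
for n,c in (('rack',(.605,-.188)),('board',(.6035,-.1905))):
  e=m[:2]-np.array(c); print(n,'along',e@[np.cos(th),np.sin(th)],'lat',e@[-np.sin(th),np.cos(th)])
```

```text
[ 0.53014257 -0.1644905   0.025     ] [ 0.527441   -0.20424564  0.025     ] [ 0.52879178 -0.18436807  0.025     ] 0.03984682620316236
rack along -0.07626179219215307 lat -0.002241065925925125
board along -0.07495854657982227 lat 0.0003669123857063908
```

The blade tip is centred on the rack gap (about 2 mm lateral offset). Inserting straight ahead.

Request:
arm_command(plan=[{"dr":[0,0,0],"translation":[-8,0,1],"claw":1},{"dr":[0,0,0],"translation":[-24,0,1],"claw":1},{"dr":[0,0,0],"translation":[-40,0,1],"claw":1},{"dr":[0,0,0],"translation":[-56,0,1],"claw":1},{"dr":[0,0,0],"translation":[-72,0,1],"claw":1},{"dr":[0,0,0],"translation":[-88,0,1],"claw":1},{"dr":[0,0,0],"translation":[-102,0,1],"claw":1},{"dr":[0,0,0],"translation":[-113,0,1],"claw":1},{"dr":[0,0,0],"translation":[-119,0,1],"claw":1},{"dr":[0,0,0],"translation":[-119,0,1],"claw":1},{"dr":[0,0,0],"translation":[-119,0,1],"claw":1}], grip_force=120)

```text
t: 6.5
tcp_pos: [0.5187, -0.1827, 0.0978]
eef_rot: [-0.117, -3.139, -0.0]
ft_force: [-0.0, 0.5, -1.9]
gripper_width: 0.14
```

```bash
python3 go.py 519.2 -183.1 97 -0.075
python3 - <<'E'
from h import *
d=grab('top','4'); d=grab('scene','4'); crop(d,220,200,330,290,7,'pics/f4.png')
E
```

```text
t 6.5 tcp [ 518.7 -182.7   97.8] head -0.0746 zax [-5.e-04  2.e-04 -1.e+00] F [-0.   0.5 -1.9] w 0.14
-> [-0.6 -0.4  0.8] [ 0.01 -0.03  0.02]
```

View pics/f4.png

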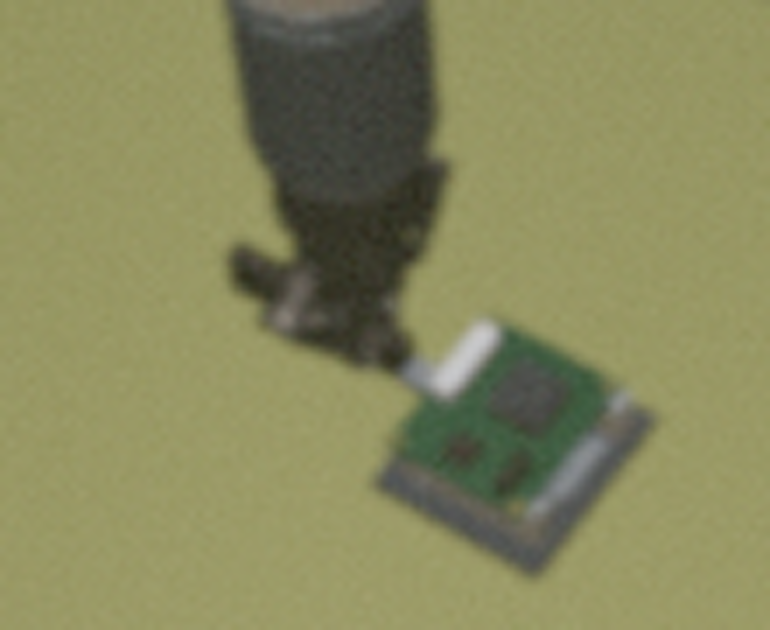

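The blade tip shows past the board's far edge near (290,267) and the board hasn't moved. Lifting slowly.

Request:
arm_command(plan=[{"dr":[0,0,0],"translation":[0,0,-5],"claw":1},{"dr":[0,0,0],"translation":[0,0,-8],"claw":1},{"dr":[0,0,0],"translation":[0,0,-10],"claw":1},{"dr":[0,0,0],"translation":[0,0,-12],"claw":1},{"dr":[0,0,0],"translation":[0,0,-14],"claw":1},{"dr":[0,0,0],"translation":[0,0,-16],"claw":1},{"dr":[0,0,0],"translation":[0,0,-18],"claw":1},{"dr":[0,0,0],"translation":[0,0,-21],"claw":1},{"dr":[0,0,0],"translation":[0,0,-25],"claw":1},{"dr":[0,0,0],"translation":[0,0,-30],"claw":1},{"dr":[0,0,0],"translation":[0,0,-30],"claw":1},{"dr":[0,0,0],"translation":[0,0,-30],"claw":1}])

```text
t: 7.8
tcp_pos: [0.5192, -0.1827, 0.1281]
eef_rot: [0.117, 3.139, 0.0]
ft_force: [0.3, 0.6, -1.9]
gripper_width: 0.138
```

```bash
python3 go.py
python3 - <<'E'
from h import *
d=grab('top','5');crop(d,340,150,430,250,6,'pics/f5t.png'); d=grab('scene','5'); crop(d,220,190,330,290,7,'pics/f5.png')
E
```

```text
t 7.8 tcp [ 519.2 -182.7  128.1] head -0.0746 zax [ 4.e-04  0.e+00 -1.e+00] F [ 0.3  0.6 -1.9] w 0.138
```

View pics/f5.png

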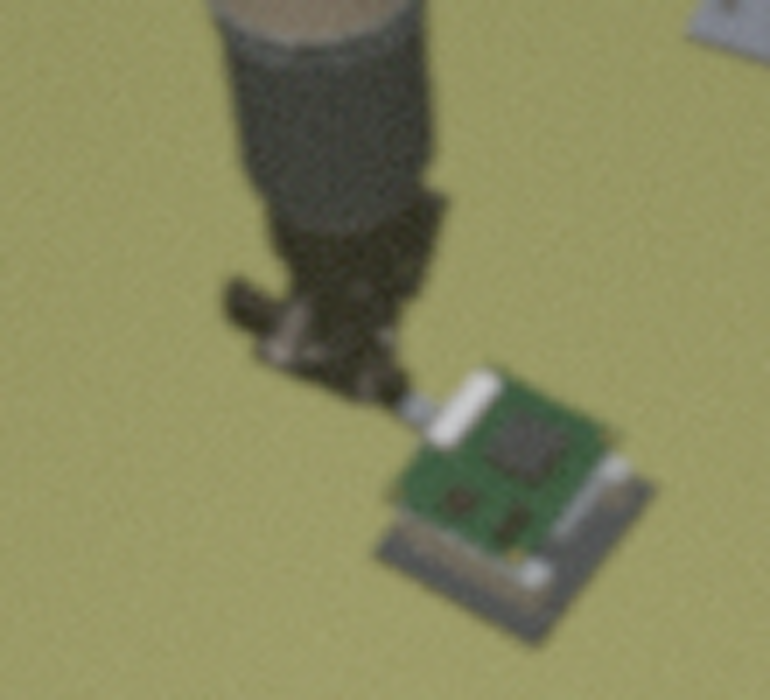

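View pics/f5t.png

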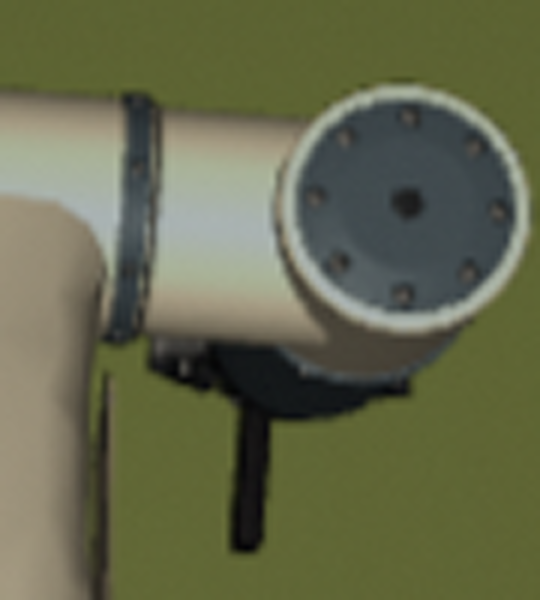

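```bash
python3 go.py 519.2 -182.7 190 -0.075 500 8 190 0.01 481.4 198.9 190 0.09
python3 - <<'E'
from fit import *
d=load('scene','5')
for p in [(620,440),(500,365),(520,440),(410,480),(480,480),(540,510),(560,500)]: print(px2w(d,220+p[0]/7,190+p[1]/7).round(3))
E
```

```text
t 7.9 tcp [ 518.9 -182.7  127.7] head -0.0746 zax [-4.e-04  2.e-04 -1.e+00] F [-0.3  0.1 -2.4] w 0.14
-> [ -0.3   0.  -62.3] [ 0.01 -0.02  0.02]
-> [ 33.1 188.8 -62.3] [ 0.01 -0.02 -4.85]
-> [ 65.9 377.8 -62.2] [ 0.01 -0.02 -9.43]
[ 0.625 -0.117 -0.003]
[ 0.572 -0.142  0.058]
[ 0.607 -0.181  0.068]
[ 0.569 -0.222  0.06 ]
[ 0.598 -0.205  0.058]
[ 0.631 -0.204  0.055]
[ 0.636 -0.194  0.054]
```

Request:
arm_command(plan=[{"dr":[0,0,0],"translation":[0,0,-5],"claw":1},{"dr":[0,0,0],"translation":[0,0,-14],"claw":1},{"dr":[0,0,0],"translation":[0,0,-25],"claw":1},{"dr":[0,0,0],"translation":[0,0,-36],"claw":1},{"dr":[0,0,0],"translation":[0,0,-47],"claw":1},{"dr":[0,0,0],"translation":[0,0,-56],"claw":1},{"dr":[0,0,0],"translation":[1,4,-61],"claw":1},{"dr":[0,0,-0.3],"translation":[2,12,-62],"claw":1},{"dr":[0,0,-0.6],"translation":[4,24,-62],"claw":1},{"dr":[0,0,-1],"translation":[7,40,-62],"claw":1},{"dr":[0,0,-1.5],"translation":[10,57,-62],"claw":1},{"dr":[0,0,-1.9],"translation":[13,74,-62],"claw":1},{"dr":[0,0,-2.3],"translation":[16,91,-62],"claw":1},{"dr":[0,0,-2.8],"translation":[19,108,-62],"claw":1},{"dr":[0,0,-3.2],"translation":[22,125,-62],"claw":1},{"dr":[0,0,-3.6],"translation":[25,142,-62],"claw":1},{"dr":[0,0,-4.1],"translation":[28,159,-62],"claw":1},{"dr":[0,0,-4.5],"translation":[31,173,-62],"claw":1},{"dr":[0,0,-4.8],"translation":[33,184,-62],"claw":1},{"dr":[0,0,-4.9],"translation":[33,189,-62],"claw":1}])

```text
t: 9.9
tcp_pos: [0.4999, 0.0093, 0.1897]
eef_rot: [0.019, -3.141, -0.0]
ft_force: [-0.8, 0.1, -2.7]
gripper_width: 0.14
```

```bash
python3 go.py 481.4 198.9 190 0.09
python3 - <<'E'
from h import *
d=grab('scene','6'); crop(d,240,130,380,260,5,'pics/f6.png')
E
```

```text
t 9.9 tcp [499.9   9.3 189.7] head 0.0123 zax [-4.e-04  0.e+00 -1.e+00] F [-0.8  0.1 -2.7] w 0.14
-> [ 16.2 189.8  -0.3] [ 0.   -0.02 -4.45]
```

View pics/f6.png

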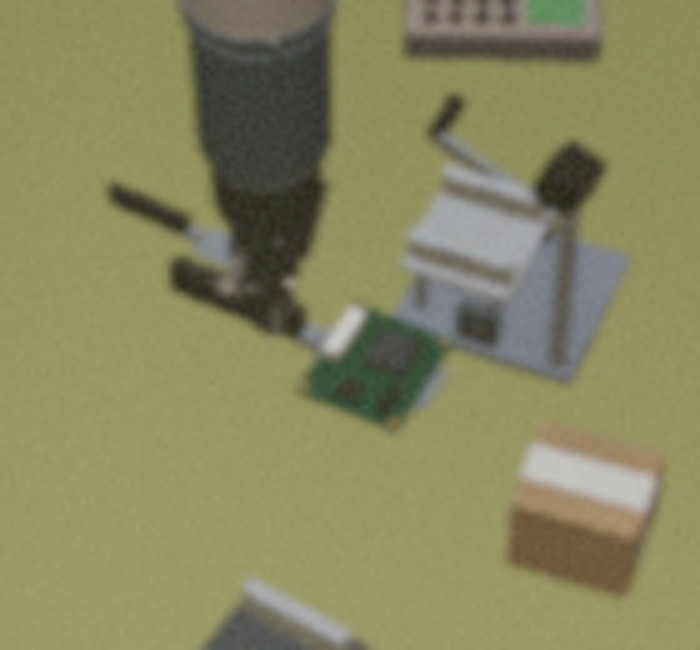

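Request:
arm_command(plan=[{"dr":[0,0,0],"translation":[0,4,0],"claw":1},{"dr":[0,0,-0.3],"translation":[1,12,0],"claw":1},{"dr":[0,0,-0.6],"translation":[2,24,0],"claw":1},{"dr":[0,0,-1],"translation":[3.5,40,0],"claw":1},{"dr":[0,0,-1.4],"translation":[5,57,0],"claw":1},{"dr":[0,0,-1.8],"translation":[6.5,74,0],"claw":1},{"dr":[0,0,-2.2],"translation":[8,91,0],"claw":1},{"dr":[0,0,-2.6],"translation":[9.5,108,0],"claw":1},{"dr":[0,0,-3],"translation":[11,125,0],"claw":1},{"dr":[0,0,-3.4],"translation":[12.5,142,0],"claw":1},{"dr":[0,0,-3.8],"translation":[14,159,0],"claw":1},{"dr":[0,0,-4.2],"translation":[15.5,173,0],"claw":1},{"dr":[0,0,-4.4],"translation":[16,184,0],"claw":1},{"dr":[0,0,-4.4],"translation":[16,189,0],"claw":1},{"dr":[0,0,-4.4],"translation":[16,190,0],"claw":1},{"dr":[0,0,-4.4],"translation":[16,190,0],"claw":1}])

```text
t: 11.55
tcp_pos: [0.4822, 0.1978, 0.1898]
eef_rot: [0.138, -3.138, 0.0]
ft_force: [0.1, -0.9, -2.6]
gripper_width: 0.14
```

```bash
python3 go.py 481.4 198.9 170 0.09
python3 - <<'E'
from h import *
d=grab('scene','7'); crop(d,280,130,380,210,7,'pics/f7.png'); d=grab('top','7'); crop(d,200,120,320,220,6,'pics/f7t.png')
E
```

```text
t 11.55 tcp [482.2 197.8 189.8] head 0.0876 zax [-2.e-04 -2.e-04 -1.e+00] F [ 0.1 -0.9 -2.6] w 0.14
-> [ 0.6  1.2 19.8] [-0.01 -0.01 -0.14]
```

View pics/f7.png

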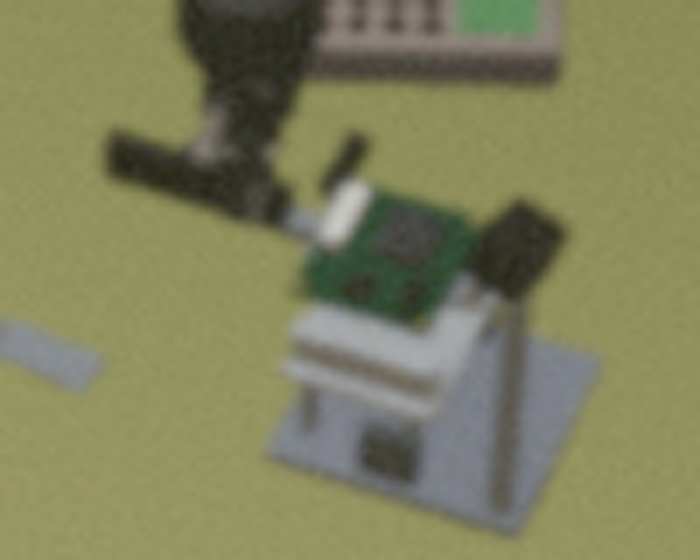

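View pics/f7t.png

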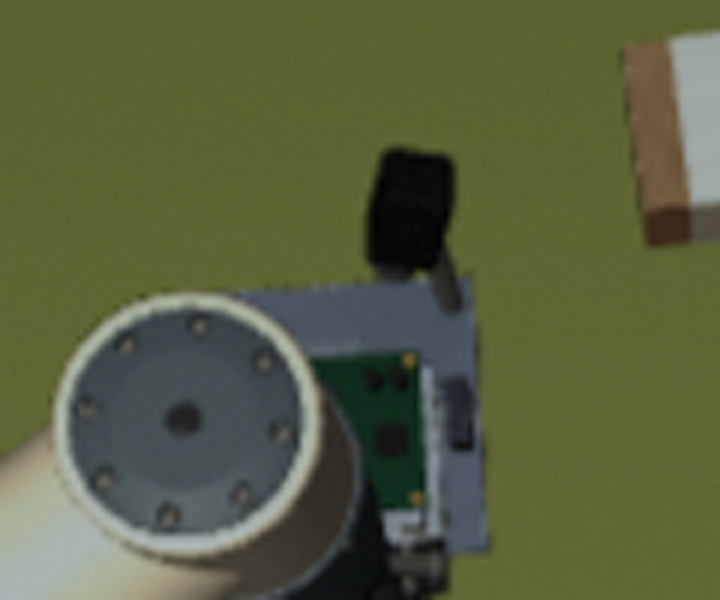

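Run:
```python
from h import *
d=load('top','7')
for z in (.116,.119,.122):
  a=px2w(d,200+409.5/6-.4,120+359.5/6-.4,z);b=px2w(d,200+417.5/6-.4,120+498.5/6-.4,z)
  th=np.arctan2(*(a-b)[[1,0]]); m=(a+b)/2; c=m[:2]+41*1e-3*np.array([-np.sin(th),np.cos(th)])
  e=c-np.array([.566,.205]);t=.092
  print(z,np.linalg.norm(a-b),'th',th,'centre',c,'fix frame',e@[np.cos(t),np.sin(t)],e@[-np.sin(t),np.cos(t)])
for p in [(395,440),(410,380)]: print(px2w(d,200+p[0]/6,120+p[1]/6))
s=load('scene','7')
for p in [(350,290),(400,240),(440,260)]: print(px2w(s,280+p[0]/7,130+p[1]/7))
```

```text
0.116 0.07030825786272335 th 0.09852426865767526 centre [0.56650498 0.20355897] fix frame 0.00037045277494405154 -0.0014813245286017295
0.119 0.07016084571328035 th 0.0985242686576752 centre [0.56587572 0.20324807] fix frame -0.0002847000611664577 -0.0017331043819635054
0.122 0.07001343356383737 th 0.09852426865767593 centre [0.56524647 0.20293717] fix frame -0.0009398528972770799 -0.001984884235325299
[0.56269107 0.16999    0.11964224]
[0.59327424 0.16398087 0.11891663]
[0.56156221 0.16593261 0.12280853]
[0.57332176 0.20063241 0.13522901]
[0.59187992 0.21292714 0.11785106]
```

Request:
arm_command(plan=[{"dr":[0,0,0],"translation":[0,1.5,3],"claw":1},{"dr":[0,0,0],"translation":[0,1.5,8],"claw":1},{"dr":[0,0,0],"translation":[0,1.5,14],"claw":1},{"dr":[0,0,0],"translation":[0,1.5,19],"claw":1},{"dr":[0,0,0],"translation":[0,1.5,24],"claw":1},{"dr":[0,0,0],"translation":[0,1.5,28],"claw":1},{"dr":[0,0,0],"translation":[0,1.5,30],"claw":1},{"dr":[0,0,0],"translation":[0,1.5,32],"claw":1},{"dr":[0,0,0],"translation":[0,1.5,34],"claw":1},{"dr":[0,0,0],"translation":[0,1.5,36],"claw":1},{"dr":[0,0,0],"translation":[0,1.5,38],"claw":1},{"dr":[0,0,0],"translation":[0,1.5,40],"claw":1},{"dr":[0,0,0],"translation":[0,1.5,43],"claw":1},{"dr":[0,0,0],"translation":[0,1.5,47],"claw":1},{"dr":[0,0,0],"translation":[0,1.5,47],"claw":1},{"dr":[0,0,0],"translation":[0,1.5,47],"claw":1}])

```text
t: 13.25
tcp_pos: [0.482, 0.1994, 0.1428]
eef_rot: [0.138, -3.138, 0.0]
ft_force: [0.1, 0.2, -0.4]
gripper_width: 0.141
```

```bash
python3 go.py
python3 - <<'E'
from h import *
d=grab('scene','8'); crop(d,280,130,380,210,7,'pics/f8.png'); d=grab('top','8'); crop(d,200,120,320,220,6,'pics/f8t.png')
E
```

```text
t 13.25 tcp [482.  199.4 142.8] head 0.0878 zax [-2.e-04 -2.e-04 -1.e+00] F [ 0.1  0.2 -0.4] w 0.141
```

View pics/f8.png

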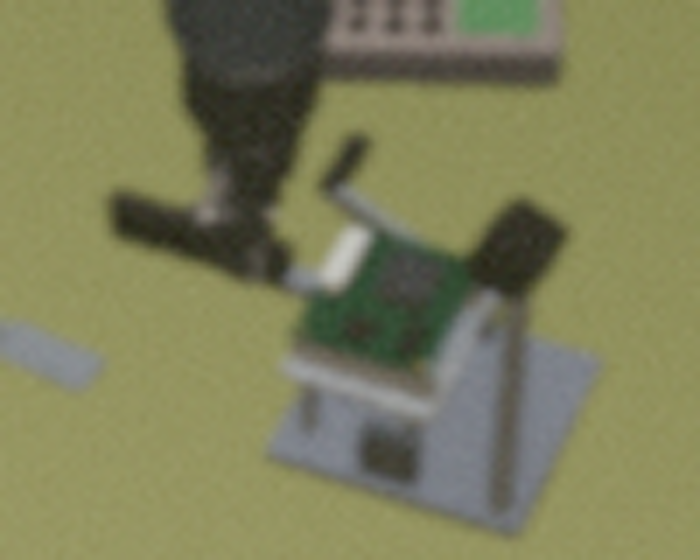

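View pics/f8t.png

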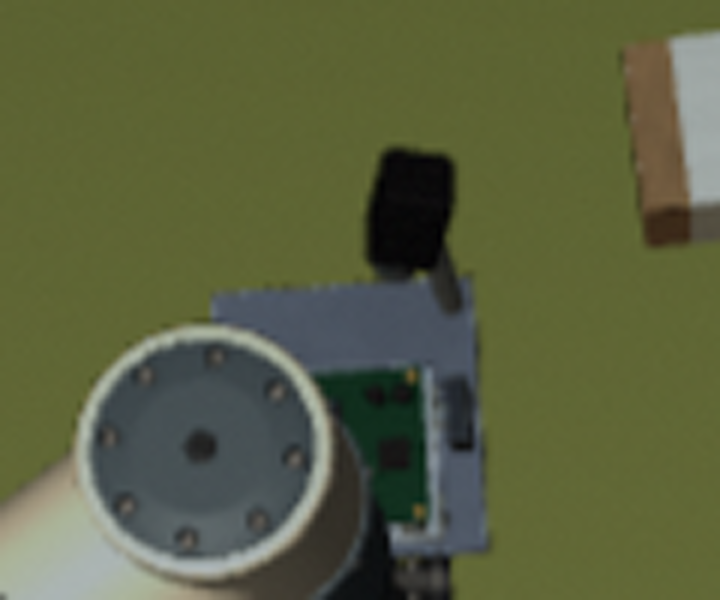

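The board is seated on the rails. Drawing the spatula straight back.

Request:
arm_command(plan=[{"dr":[0,0,0],"translation":[5,0,0],"claw":1},{"dr":[0,0,0],"translation":[14,0,0],"claw":1},{"dr":[0,0,0],"translation":[26,0,0],"claw":1},{"dr":[0,0,0],"translation":[40,0,0],"claw":1},{"dr":[0,0,0],"translation":[56,0,0],"claw":1},{"dr":[0,0,0],"translation":[72,0,0],"claw":1},{"dr":[0,0,0],"translation":[88,0,0],"claw":1},{"dr":[0,0,0],"translation":[104,0,0],"claw":1},{"dr":[0,0,0],"translation":[120,0,0],"claw":1},{"dr":[0,0,0],"translation":[130,0,0],"claw":1},{"dr":[0,0,0],"translation":[130,0,0],"claw":1},{"dr":[0,0,0],"translation":[130,0,0],"claw":1},{"dr":[0,0,0],"translation":[130,0,0],"claw":1}])

```text
t: 14.65
tcp_pos: [0.353, 0.1883, 0.143]
eef_rot: [-0.138, 3.138, 0.0]
ft_force: [-0.5, -0.7, -1.3]
gripper_width: 0.139
```

```bash
python3 go.py
python3 - <<'E'
from h import *
d=grab('scene','9'); crop(d,240,120,380,220,5,'pics/f9.png'); d=grab('top','9'); crop(d,200,140,320,240,6,'pics/f9t.png')
E
```

```text
t 14.65 tcp [353.  188.3 143. ] head 0.0877 zax [ 4.e-04  2.e-04 -1.e+00] F [-0.5 -0.7 -1.3] w 0.139
```

View pics/f9.png

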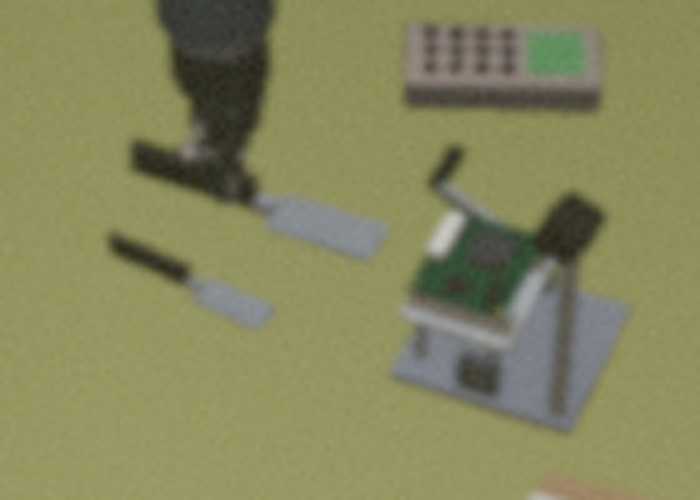

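View pics/f9t.png

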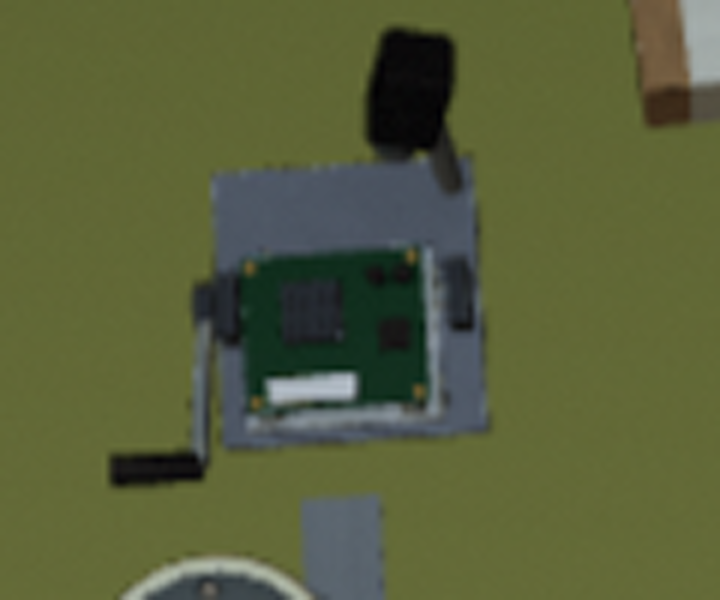

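```bash
python3 go.py 440 20 150 -0.05 440 20 78.5 -0.05
python3 - <<'E'
from h import *
d=load('top','9')
W=np.array([px2w(d,200+(x+.5)/6-.5,140+(y+.5)/6-.5,.083) for x,y in [(249,268),(411,256),(419,391),(257,403)]])
c=W.mean(0)[:2];t=.092;e=c-np.array([.566,.205]);v=W[0]-W[3]+W[1]-W[2];print(c,np.arctan2(v[1],v[0]),e@[np.cos(t),np.sin(t)],e@[-np.sin(t),np.cos(t)])
E
```

```text
t 14.75 tcp [352.9 188.2 142.8] head 0.0874 zax [ 1.e-04 -1.e-04 -1.e+00] F [ 0.2  0.5 -1.3] w 0.137
-> [ -72.1 -175.1   -7.1] [-0.    0.    7.87]
-> [ -72.1 -175.1   64.4] [-0.    0.    7.87]
[0.56591331 0.20578752] 0.10492878538888294 -1.3976384122609107e-05 0.0007921526325409508
```

Request:
arm_command(plan=[{"dr":[0,0,1],"translation":[0,-15,-5],"claw":1},{"dr":[0,0,2],"translation":[-5,-40,-7],"claw":1},{"dr":[0,0,4],"translation":[-15,-70,-7],"claw":1},{"dr":[0,0,6],"translation":[-30,-100,-7],"claw":1},{"dr":[0,0,7.9],"translation":[-45,-130,-7],"claw":1},{"dr":[0,0,7.9],"translation":[-60,-155,-7],"claw":1},{"dr":[0,0,7.9],"translation":[-70,-170,0],"claw":1},{"dr":[0,0,7.9],"translation":[-72,-175,15],"claw":1},{"dr":[0,0,7.9],"translation":[-72,-175,35],"claw":1},{"dr":[0,0,7.9],"translation":[-72,-175,50],"claw":1},{"dr":[0,0,7.9],"translation":[-72,-175,60],"claw":1},{"dr":[0,0,7.9],"translation":[-72,-175,60],"claw":1},{"dr":[0,0,7.9],"translation":[-72,-175,60],"claw":1}])

```text
t: 16.05
tcp_pos: [0.4399, 0.0199, 0.0833]
eef_rot: [0.079, 3.14, -0.0]
ft_force: [0.0, -0.1, -0.9]
gripper_width: 0.14
```

```bash
python3 go.py 440 20 78 -0.05
python3 - <<'E'
from h import *
d=grab('scene','10'); crop(d,230,140,340,230,6,'pics/f10.png')
E
```

```text
t 16.05 tcp [439.9  19.9  83.3] head -0.0501 zax [ 4.e-04 -2.e-04 -1.e+00] F [ 0.  -0.1 -0.9] w 0.14
-> [-0.1  0.1  5.3] [-0.01  0.02 -0.01]
```

View pics/f10.png

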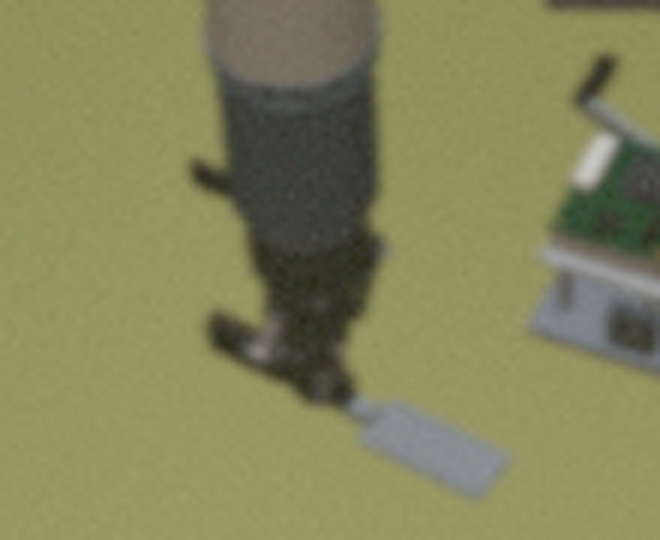

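Request:
arm_command(plan=[{"dr":[0,0,0],"translation":[0,0,3],"claw":1},{"dr":[0,0,0],"translation":[0,0,5],"claw":1},{"dr":[0,0,0],"translation":[0,0,6],"claw":1},{"dr":[0,0,0],"translation":[0,0,6],"claw":1},{"dr":[0,0,0],"translation":[0,0,6],"claw":1}])

```text
t: 16.6
tcp_pos: [0.4397, 0.0202, 0.0775]
eef_rot: [0.078, 3.14, 0.0]
ft_force: [-2.6, 0.0, 5.7]
gripper_width: 0.136
```

```bash
python3 go.py
```

```text
t 16.6 tcp [439.7  20.2  77.5] head -0.0498 zax [ 5.e-04  1.e-04 -1.e+00] F [-2.6  0.   5.7] w 0.136
```

Request:
arm_command(plan=[{"dr":[0,0,0],"translation":[0,0,0],"claw":-1},{"dr":[0,0,0],"translation":[0,0,0],"claw":-1},{"dr":[0,0,0],"translation":[0,0,0],"claw":-1},{"dr":[0,0,0],"translation":[0,0,0],"claw":-1},{"dr":[0,0,0],"translation":[0,0,0],"claw":-1},{"dr":[0,0,0],"translation":[0,0,0],"claw":-1},{"dr":[0,0,0],"translation":[0,0,-15],"claw":-1},{"dr":[0,0,0],"translation":[0,0,-40],"claw":-1},{"dr":[0,0,0],"translation":[0,0,-80],"claw":-1},{"dr":[0,0,0],"translation":[0,0,-120],"claw":-1},{"dr":[0,0,0],"translation":[0,0,-150],"claw":-1},{"dr":[0,0,0],"translation":[0,0,-150],"claw":-1}])

```text
t: 17.8
tcp_pos: [0.4417, 0.0204, 0.2314]
eef_rot: [0.078, 3.132, 0.004]
ft_force: [0.3, 0.5, -0.6]
gripper_width: 0.999
```

```bash
python3 go.py
python3 - <<'E'
from h import *
d=grab('scene','11'); crop(d,220,120,370,240,5,'pics/f11.png')
d=grab('top','11')
E
```

```text
t 17.8 tcp [441.7  20.4 231.4] head -0.0495 zax [ 0.0089  0.0021 -1.    ] F [ 0.3  0.5 -0.6] w 0.999
```

View pics/f11.png

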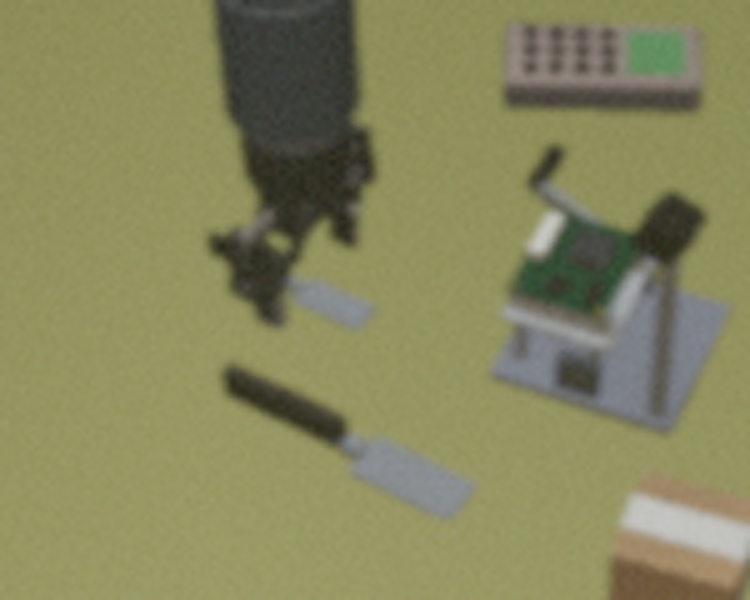

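View pics/top_11.png

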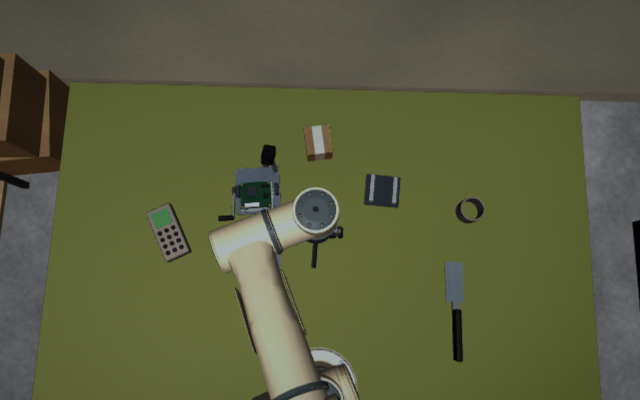

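```bash
cat > lev.py <<'E'
from go import *
t=.092;F=np.array([566,205.])
def P(a,dx=0,dz=0):
    x=25-100*np.sin(1.1-a)+dx;z=30+100*np.cos(1.1-a)+dz;y=96
    return np.array([F[0]+x*np.cos(t)-y*np.sin(t),F[1]+x*np.sin(t)+y*np.cos(t),z+54])
E
python3 - <<'E'
from lev import *
print(bot.get_obs()['joints'].round(3))
for a in (0,.2,.4,.6,.8,1.1): print(a,P(a).round(1))
# measured bar
d=load('top','9')
for x,y in [(110,470),(205,466),(150,470)]: print(px2w(d,200+x/6-.5,140+y/6-.5,.0754))
s=load('scene','9'); 
for p in [(462,150),(437,183)]: print(px2w(s,240+p[0]/5,120+p[1]/5,.0754))
E
python3 go.py 493.3 294.7 230 -1.479 493.3 294.7 230 1.663
```

```text
[ 0.404  0.078 -0.308 -0.    -1.184 -2.025]
0 [493.3 294.7 129.4]
0.2 [504.1 295.7 146.2]
0.4 [517.9 297.  160.5]
0.6 [534.3 298.5 171.8]
0.8 [552.6 300.2 179.5]
1.1 [582.1 302.9 184. ]
[0.49271334 0.31595691 0.0754    ]
[0.49594454 0.26846727 0.0754    ]
[0.4932182  0.29591869 0.0754    ]
[0.49588927 0.31612552 0.0754    ]
[0.49556565 0.27337398 0.0754    ]
t 17.9 tcp [439.6  20.2 227.2] head -0.0503 zax [ 1.1e-03  9.0e-04 -1.0e+00] F [ 0.1  0.9 -1.5] w 1.002
-> [-39.8 276.8  -2.5] [9.000e-02 1.000e-02 8.186e+01]
-> [-39.8 276.8  -2.5] [-1.000e-02  9.000e-02 -9.816e+01]
```

Request:
arm_command(plan=[{"dr":[0,0,-7],"translation":[0,10,-3],"claw":-1},{"dr":[0,0,-14],"translation":[0,30,-3],"claw":-1},{"dr":[0,0,-21],"translation":[0,52,-3],"claw":-0.5},{"dr":[0,0,-28],"translation":[-2,74,-3],"claw":0},{"dr":[0,0,-35],"translation":[-5,96,-3],"claw":0},{"dr":[0,0,-42],"translation":[-8,118,-3],"claw":0},{"dr":[0,0,-49],"translation":[-12,140,-3],"claw":0},{"dr":[0,0,-56],"translation":[-16,162,-3],"claw":0},{"dr":[0,0,-63],"translation":[-20,184,-3],"claw":0},{"dr":[0,0,-70],"translation":[-24,206,-3],"claw":0},{"dr":[0,0,-77],"translation":[-28,228,-3],"claw":0},{"dr":[0,0,-84],"translation":[-32,250,-3],"claw":0},{"dr":[0,0,-91],"translation":[-36,266,-3],"claw":0},{"dr":[0,0,-98.2],"translation":[-40,277,-3],"claw":0},{"dr":[0,0,-98.2],"translation":[-40,277,-3],"claw":0},{"dr":[0,0,-98.2],"translation":[-40,277,-3],"claw":0},{"dr":[0,0,-98.2],"translation":[-40,277,-3],"claw":0},{"dr":[0,0,-98.2],"translation":[-40,277,-3],"claw":0}], grip_force=40)

```text
t: 19.7
tcp_pos: [0.4932, 0.2941, 0.2298]
eef_rot: [2.32, -2.117, -0.0]
ft_force: [-0.1, -0.6, 0.3]
gripper_width: 0.5
```

```bash
python3 go.py 494 294.5 131 1.663
python3 - <<'E'
from h import *
print(bot.get_obs()['joints'].round(3))
d=grab('scene','12'); crop(d,260,80,380,200,5,'pics/f12.png')
E
```

```text
t 19.7 tcp [493.2 294.1 229.8] head 1.6621 zax [-4.e-04 -3.e-04 -1.e+00] F [-0.1 -0.6  0.3] w 0.5
-> [-0.3 -0.8 98.8] [ 0.02 -0.01 -0.05]
[ 0.81   0.335  0.029 -0.    -1.265 -0.719]
```

View pics/f12.png

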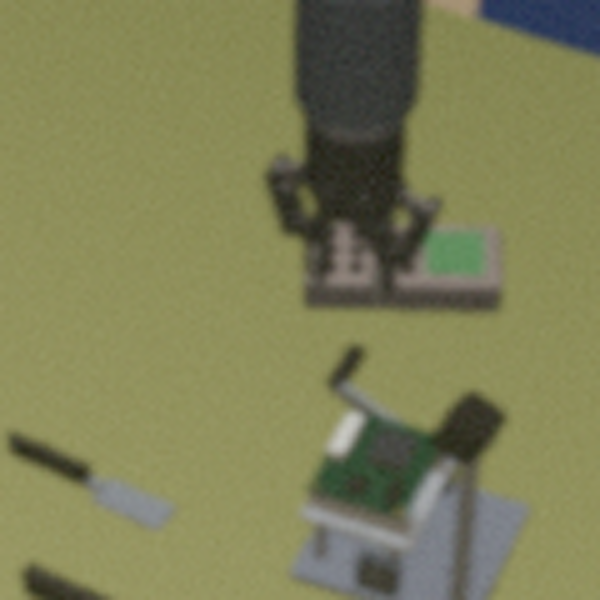

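Request:
arm_command(plan=[{"dr":[0,0,0],"translation":[0,0,20],"claw":0},{"dr":[0,0,0],"translation":[0,0,45],"claw":0},{"dr":[0,0,0],"translation":[0,-0.5,65],"claw":0},{"dr":[0,0,0],"translation":[0,-0.5,80],"claw":0},{"dr":[0,0,0],"translation":[0,-0.5,90],"claw":0},{"dr":[0,0,0],"translation":[0,-0.5,97],"claw":0},{"dr":[0,0,0],"translation":[0,-0.5,98],"claw":0},{"dr":[0,0,0],"translation":[0,-0.5,98],"claw":0}])

```text
t: 20.55
tcp_pos: [0.4942, 0.2949, 0.1324]
eef_rot: [-2.322, 2.115, -0.0]
ft_force: [0.1, -0.3, -0.4]
gripper_width: 0.5
```

```bash
python3 go.py 494 294.5 131 1.663
python3 - <<'E'
from h import *
d=grab('scene','13'); crop(d,280,100,380,200,6,'pics/f13.png')
E
```

```text
t 20.55 tcp [494.2 294.9 132.4] head 1.6638 zax [ 7.e-04  4.e-04 -1.e+00] F [ 0.1 -0.3 -0.4] w 0.5
-> [0.4 0.2 1.4] [-0.04  0.02  0.04]
```

View pics/f13.png

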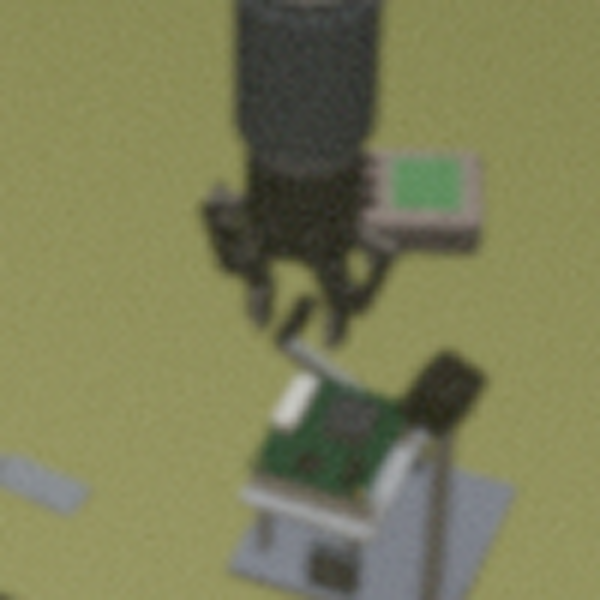

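The bar sits between the fingers at about (329,152). Closing.

Request:
arm_command(plan=[{"dr":[0,0,0],"translation":[0,0,1.5],"claw":0.3},{"dr":[0,0,0],"translation":[0,0,1.5],"claw":0.6},{"dr":[0,0,0],"translation":[0,0,1.5],"claw":1},{"dr":[0,0,0],"translation":[0,0,1.5],"claw":1},{"dr":[0,0,0],"translation":[0,0,1.5],"claw":1},{"dr":[0,0,0],"translation":[0,0,1.5],"claw":1},{"dr":[0,0,0],"translation":[0,0,1.5],"claw":1}], grip_force=40)

```text
t: 21.3
tcp_pos: [0.4934, 0.2948, 0.1307]
eef_rot: [2.322, -2.115, -0.001]
ft_force: [-5.3, -0.2, 4.9]
gripper_width: 0.168
```

```bash
python3 go.py
python3 - <<'E'
from lev import *
o=bot.get_obs();p=o['tcp_pos'];Rm=R.from_rotvec(o['eef_rot']).as_matrix()
for a in np.arange(0,1.11,.1):
    w=P(a)-P(0); print(round(a,2),(Rm.T@w).round(1))
E
```

```text
t 21.3 tcp [493.4 294.8 130.7] head 1.6638 zax [-7.e-04  1.e-04 -1.e+00] F [-5.3 -0.2  4.9] w 0.168
0.0 [0. 0. 0.]
0.1 [ 0.  -5.  -8.7]
0.2 [  0.  -10.8 -16.8]
0.3 [  0.  -17.4 -24.3]
0.4 [  0.  -24.7 -31.1]
0.5 [  0.  -32.6 -37.2]
0.6 [  0.  -41.2 -42.4]
0.7 [  0.  -50.1 -46.8]
0.8 [  0.1 -59.5 -50.2]
0.9 [  0.1 -69.2 -52.7]
1.0 [  0.1 -79.1 -54.2]
1.1 [  0.1 -89.1 -54.7]
```

Request:
arm_command(plan=[{"dr":[0,0,0],"translation":[0,-2,-4],"claw":1},{"dr":[0,0,0],"translation":[0,-5,-8.7],"claw":1},{"dr":[0,0,0],"translation":[0,-10.8,-16.8],"claw":1},{"dr":[0,0,0],"translation":[0,-17.4,-24.3],"claw":1},{"dr":[0,0,0],"translation":[0,-24.7,-31.1],"claw":1},{"dr":[0,0,0],"translation":[0,-32.6,-37.2],"claw":1},{"dr":[0,0,0],"translation":[0,-41.2,-42.4],"claw":1},{"dr":[0,0,0],"translation":[0,-50.1,-46.8],"claw":1},{"dr":[0,0,0],"translation":[0,-59.5,-50.2],"claw":1},{"dr":[0,0,0],"translation":[0,-69.2,-52.7],"claw":1},{"dr":[0,0,0],"translation":[0,-76,-54],"claw":1},{"dr":[0,0,0],"translation":[0,-82,-54.5],"claw":1},{"dr":[0,0,0],"translation":[0,-87,-54.7],"claw":1},{"dr":[0,0,0],"translation":[0,-89,-54.7],"claw":1},{"dr":[0,0,0],"translation":[0,-89,-54.7],"claw":1},{"dr":[0,0,0],"translation":[0,-89,-54.7],"claw":1},{"dr":[0,0,0],"translation":[0,-89,-54.7],"claw":1}])

```text
t: 23.0
tcp_pos: [0.582, 0.3032, 0.1867]
eef_rot: [-2.323, 2.115, 0.001]
ft_force: [-8.5, -0.5, 8.7]
gripper_width: 0.169
```

```bash
python3 go.py 582.1 302.9 184 1.663
python3 - <<'E'
from h import *
d=grab('scene','14'); crop(d,280,100,380,200,6,'pics/f14.png')
d=grab('top','14'); crop(d,180,120,320,240,5,'pics/f14t.png')
E
```

```text
t 23.0 tcp [582.  303.2 186.7] head 1.6644 zax [-3.e-04  3.e-04 -1.e+00] F [-8.5 -0.5  8.7] w 0.169
-> [ 0.3 -0.1  2.7] [0.01 0.02 0.08]
```

View pics/f14.png

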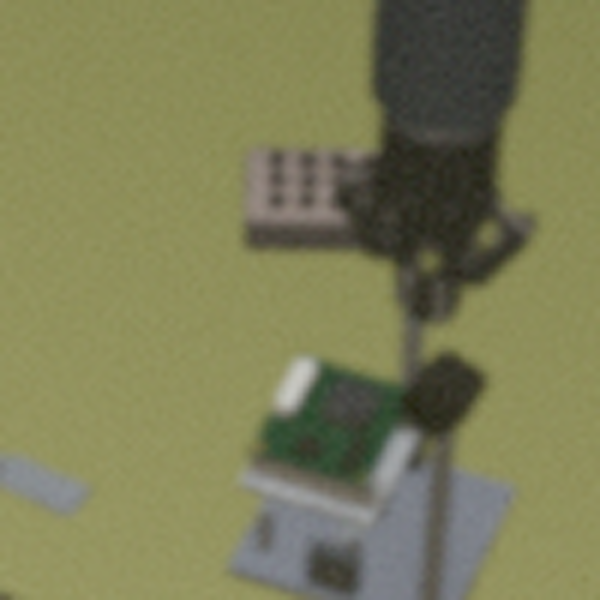

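View pics/f14t.png

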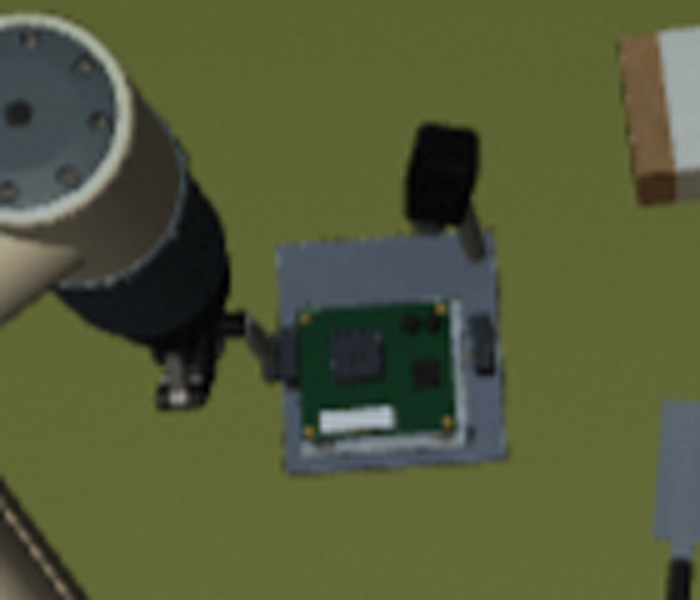

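Run:
```python
from fit import *
a=load('top','9');b=load('top','14');s9=load('scene','9');s14=load('scene','14')
# depth medians over green board pixels
for n,d,e in(('top',a,b),('scene',s9,s14)):
  r=[]
  for q in(d,e):
    im=q['image'].astype(int); m=(im[...,1]>im[...,0]*1.6)&(im[...,1]>im[...,2]*1.25)
    pts=[]
    for v,u in zip(*np.nonzero(m)):
      if q['depth'][v,u]>0:
        w=px2w(q,u,v)
        if abs(w[0]-.566)<.04 and abs(w[1]-.205)<.045 and .06<w[2]<.12: pts.append(w)
    pts=np.array(pts); r.append(np.median(pts[:,2])); print(n,len(pts),np.median(pts,axis=0).round(4))
  print('rise',r[1]-r[0])
W=np.array([px2w(b,180+(x+.5)/5-.5,120+(y+.5)/5-.5,.097) for x,y in [(305,318),(440,309),(447,422),(309,432)]])
c=W.mean(0)[:2];t=.092;e=c-np.array([.566,.205]);v=W[0]-W[3]+W[1]-W[2];print(c,np.arctan2(v[1],v[0]),e@[np.cos(t),np.sin(t)],e@[-np.sin(t),np.cos(t)])
print(bot.get_obs()['qd'].round(4), bot.get_obs()['ft_force'])
```

```text
top 469 [0.5661 0.1967 0.0842]
top 464 [0.5659 0.1968 0.0984]
rise 0.014252141986716649Traceback (most recent call last):
  File "<stdin>", line 13, in <module>
IndexError: too many indices for array: array is 1-dimensional, but 2 were indexed
```

View pics/top_14.png

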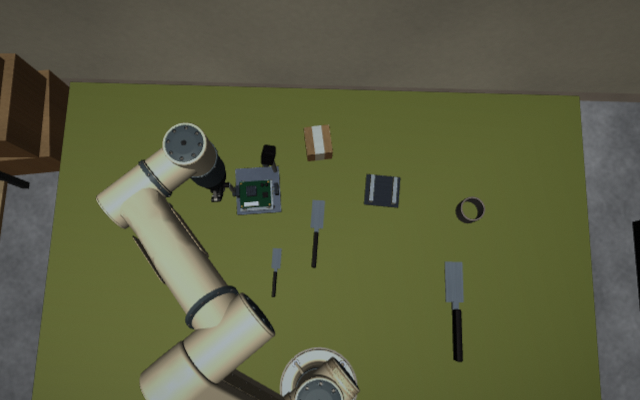

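View pics/scene_14.png

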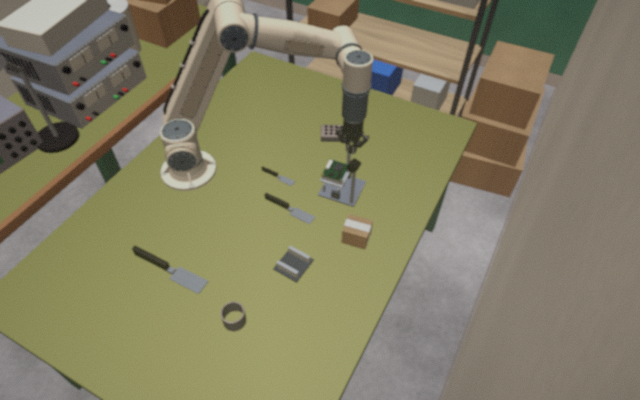

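The depth shows a rise of 14.25 mm, so the table is at the top. One last check of the board centring and the joint speeds.

Run:
```python
from fit import *
b=load('top','14')
W=np.array([px2w(b,180+(x+.5)/5-.5,120+(y+.5)/5-.5,.097) for x,y in [(305,318),(440,309),(447,422),(309,432)]])
c=W.mean(0)[:2];t=.092;e=c-np.array([.566,.205]);v=W[0]-W[3]+W[1]-W[2];print(c,np.arctan2(v[1],v[0]),e@[np.cos(t),np.sin(t)],e@[-np.sin(t),np.cos(t)])
o=bot.get_obs();print(o['qd'].round(4),o['ft_force'],o['t'])
```

```text
[0.56564175 0.20587483] 0.09465026863090029 -0.0002763599639272775 0.0009040397918217302
[-0.0003  0.     -0.0005  0.0001 -0.0014  0.0008] [-8.6039553   1.31057547  8.15949713] 23.1
```

Request:
arm_command(plan=[{"dr":[0,0,0],"translation":[0,0,0],"claw":1},{"dr":[0,0,0],"translation":[0,0,0],"claw":1},{"dr":[0,0,0],"translation":[0,0,0],"claw":1},{"dr":[0,0,0],"translation":[0,0,0],"claw":1},{"dr":[0,0,0],"translation":[0,0,0],"claw":1}])

```text
t: 23.6
tcp_pos: [0.582, 0.3031, 0.1867]
eef_rot: [2.323, -2.115, -0.001]
ft_force: [-7.2, 0.4, 8.0]
gripper_width: 0.169
```

Run:
```python
from h import *
o=bot.get_obs();print(o['tcp_pos'],o['ft_force'],o['gripper_width'],abs(o['qd']).max()); print(bot.hand_in())
```

```text
[0.58198951 0.30313656 0.18670123] [-7.24973365  0.39556824  8.00321051] 0.16921512578376022 0.0019021459571732981
the job is handed in; nothing more can be done
None
```

I slid the middle-sized spatula under the board and carried it over to the lift rails. Then I drew the spatula out, laid it flat on the bench, swung the cam lever upright, and handed in at 23.6 s still gripping it.

**Board:** my last check put it within about 1 mm of the table centre and square within about 0.01 rad.

**Table and lever:** depth readings gave a 14.25 mm rise, against the stated top of 14.2 mm. The lever is still, with the grip steady and about 11 N at the wrist.

**Everything else:** the spatula is released on the bench. The carton, meter and coupling look unmoved in the last pictures, and I never went near them.

**Failed or disagreeing checks:**
- The second depth check, from the scene camera, failed because my colour filter found no board pixels. The rise therefore rests on the top camera alone.
- The tool ended 2.7 mm higher than the lever's geometry predicted, probably slight slip of the bar in the pads. I left it, since the rise was at the top.

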